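Unload the weld fixture and reset its stops

TASK

Unload the welding fixture: first clear the three coloured stops out of the way, standing them all upright in the grey tray while the channel part stays where it is. Then take the part from behind them and lay it flat, as it lay, in the middle of the green plate, its long side along the plate's long side. Last, stand each stop back upright in the middle of the pad of its own colour, without tipping any stop over or disturbing the orange tin.

Things in the scene. Friction and masses are not known exactly. Their poses are not given: they have to be found in the camera images.
- red_stop: loose red locating stop, 0.3 kg: an upright steel post with a round foot (42 mm diameter, 14 mm high), a thin stem (18 mm diameter) and on top a round red knob to grip (34 mm diameter, from 68 to 102 mm above the underside). Origin: centre of the underside, z up along the post. At the start it stands on the pad of its colour.
- yellow_stop: loose yellow locating stop, 0.3 kg: an upright steel post with a round foot (42 mm diameter, 14 mm high), a thin stem (18 mm diameter) and on top a round yellow knob to grip (34 mm diameter, from 68 to 102 mm above the underside). Origin: centre of the underside, z up along the post. At the start it stands on the pad of its colour.
- blue_stop: loose blue locating stop, 0.3 kg: an upright steel post with a round foot (42 mm diameter, 14 mm high), a thin stem (18 mm diameter) and on top a round blue knob to grip (34 mm diameter, from 68 to 102 mm above the underside). Origin: centre of the underside, z up along the post. At the start it stands on the pad of its colour.
- red_pad: fixed red square pad, 54 x 54 x 3 mm, home of the red stop, with a small black dot in its middle. Origin: centre of its underside, its top is 3 mm higher. The three pads lie in a row, 62 mm apart along their y axes, on a black fixture plate 10 mm thick (190 mm along x, 230 mm along y); the part lies behind the row, on the +x side. Any order of colours.
- yellow_pad: fixed yellow square pad, 54 x 54 x 3 mm, home of the yellow stop, with a small black dot in its middle. Origin: centre of its underside, its top is 3 mm higher. The three pads lie in a row, 62 mm apart along their y axes, on a black fixture plate 10 mm thick (190 mm along x, 230 mm along y); the part lies behind the row, on the +x side. Any order of colours.
- blue_pad: fixed blue square pad, 54 x 54 x 3 mm, home of the blue stop, with a small black dot in its middle. Origin: centre of its underside, its top is 3 mm higher. The three pads lie in a row, 62 mm apart along their y axes, on a black fixture plate 10 mm thick (190 mm along x, 230 mm along y); the part lies behind the row, on the +x side. Any order of colours.
- part: loose tacked channel of bare metal, 0.3 kg, open side down: 46 mm wide (x), 110 long (y), 45 high, three black slots in its top. Origin: centre of its underside. It lies on the fixture plate, 52 to 58 mm behind the row of stops (+x of the pads), 5 mm or more from their feet; 5 mm or more behind it a fixed steel fence, its top 10 mm above the fixture plate. Take it across its width.
- tray: fixed grey open tray, 250 mm (x) x 120 mm (y) outside, walls 5 mm thick and 16 mm high, floor 5 mm thick: the side area for the stops, to the left or the right. Origin: centre of its underside.
- finished_plate: fixed flat green plate for finished parts, 80 mm (x) x 150 mm (y) x 8 mm, on the other side from the tray. Origin: centre of its underside, its top is 8 mm higher; its long side is its y axis.
- tin: orange tin with a white lid, 66 mm diameter, 62 mm high, standing loose at the far side of the table; a bystander, not to be disturbed. Origin: centre of its underside.

How it is judged:
On the way, in this order (a step that is already met when the one before it is completed fails the run):
1. all three stops stand upright and released in the tray, the part still in its place (moved less than 20 mm) (x of red_stop in the frame of tray between -0.112 and 0.112 m and y of red_stop in the frame of tray between -0.047 and 0.047 m and z of each of red_stop, yellow_stop, blue_stop in the frame of tray below 0.01 m and angle between each of red_stop, yellow_stop, blue_stop's own z axis and vertical below 0.1 rad and linear speed of each of red_stop, yellow_stop, blue_stop below 0.02 m/s and contact force between the fingers and red_stop below 0.3 N and x of yellow_stop in the frame of tray between -0.112 and 0.112 m and y of yellow_stop in the frame of tray between -0.047 and 0.047 m and contact force between the fingers and yellow_stop below 0.3 N and x of blue_stop in the frame of tray between -0.112 and 0.112 m and y of blue_stop in the frame of tray between -0.047 and 0.047 m and contact force between the fingers and blue_stop below 0.3 N and distance of part from where it was at the start of the episode below 0.02 m), for 0.2 s.
2. the part lies released on the green plate (within 15 mm of its middle, its long side within 0.2 rad of the plate's) while all three stops still stand in the tray (horizontal distance between part and finished_plate below 0.015 m and z of part in the frame of finished_plate between 0.004 and 0.012 m and angle between part's own z axis and vertical below 0.08 rad and angle between the y axis of part and the y axis of finished_plate, either way round below 0.2 rad and linear speed of each of part, red_stop, yellow_stop, blue_stop below 0.02 m/s and contact force between the fingers and part below 0.3 N and x of red_stop in the frame of tray between -0.112 and 0.112 m and y of red_stop in the frame of tray between -0.047 and 0.047 m and z of each of red_stop, yellow_stop, blue_stop in the frame of tray below 0.01 m and angle between each of red_stop, yellow_stop, blue_stop's own z axis and vertical below 0.1 rad and contact force between the fingers and red_stop below 0.3 N and x of yellow_stop in the frame of tray between -0.112 and 0.112 m and y of yellow_stop in the frame of tray between -0.047 and 0.047 m and contact force between the fingers and yellow_stop below 0.3 N and x of blue_stop in the frame of tray between -0.112 and 0.112 m and y of blue_stop in the frame of tray between -0.047 and 0.047 m and contact force between the fingers and blue_stop below 0.3 N), for 0.2 s.
At the end, for the whole second after the job is handed in: The part lies flat on the green plate, its centre within 15 mm of the plate's, its long side within 0.2 rad of the plate's; each stop stands upright on the pad of its own colour, within 12 mm of the pad's centre; all is released and at rest (horizontal distance between part and finished_plate below 0.015 m and z of part in the frame of finished_plate between 0.004 and 0.012 m and angle between each of part, red_stop, yellow_stop, blue_stop's own z axis and vertical below 0.08 rad and angle between the y axis of part and the y axis of finished_plate, either way round below 0.2 rad and linear speed of each of part, red_stop, yellow_stop, blue_stop below 0.02 m/s and contact force between the fingers and part below 0.3 N and horizontal distance between red_stop and red_pad below 0.012 m and z of red_stop in the frame of red_pad below 0.007 m and contact force between the fingers and red_stop below 0.3 N and horizontal distance between yellow_stop and yellow_pad below 0.012 m and z of yellow_stop in the frame of yellow_pad below 0.007 m and contact force between the fingers and yellow_stop below 0.3 N and horizontal distance between blue_stop and blue_pad below 0.012 m and z of blue_stop in the frame of blue_pad below 0.007 m and contact force between the fingers and blue_stop below 0.3 N); the robot touches nothing.
It fails at once if a stop is tipped over (more than 0.6 rad) (angle between any of red_stop, yellow_stop, blue_stop's own z axis and vertical above 0.6 rad).
It fails at once if the orange tin is moved by more than 30 mm (distance of tin from where it was at the start of the episode above 0.03 m).
It also fails if it takes over 144 s, if anything falls off the work surface, if the arm or the gripper's body presses on something with over 40 N, if the wrist force passes 120 N, or if a joint passes its speed limit or range.

ROBOT

A 6-joint arm with a two-finger parallel gripper is mounted at the origin on the work surface. World frame = base frame: x ahead of the robot, y to its left, z up, the work surface at z = 0. Lengths are in m, angles in rad, forces in N, time in s.
With the tool pointing down it reaches from about 0.35 to 0.975 m from the base axis. Payload 4.9 kg.
Tool frame: the origin (TCP) lies on the mounting face of the last link; the fingertips stand 173 mm ahead of it and the grasp point (between the pads) lies 155 mm ahead of it; z points along the fingers, y is the direction in which the jaws open and shut (so a half turn about z gives the same grasp; the last joint's range is limited). The gripper opens to 85 mm and grips with 20 to 120 N. Pads are 22 mm wide; open, the fingers measure 114 mm over their backs; the gripper's body (76 mm by 85 mm) begins 54 mm behind the grasp point. The pads swing forward as they close: fully open they stand 13 mm farther back than shut.
Start: joints at [1.079, 0.053, 1.613, -0, 1.476, -0.119], TCP at [0.228, 0.582, 0.405] pointing down, gripper open.
Joint ranges: [-3.01, 3.01], [-1.01, 2.22], [0.06, 2.58], [-1.02, 4.17], [0.09, 2.62], [-3.14, 3.14]. Speed limits (rad/s): [2.57, 2.57, 3.14, 3.14, 3.14, 3.14].

INTERFACE

Orientations are given as a rotation vector (axis times angle).
In Python, from station import ctrl gives the robot as it stands. The module is installed in compiled form; this text tells all that it offers.
- The arm moves only by the tool jog_arm, never from a script. Its argument "steps" is a list of rows, each a list of 2 entries, a list of its own where there are three numbers: the shift along the tool's x, y, z in cm, then the turn, a rotation vector about the tool's x, y, z in degrees. In form: [[[tx, ty, tz], [rx, ry, rz]], ...]. A call has 1 to 8 rows; each row shifts and turns the pose as measured when the row begins, along the tool's axes as they then stand; what a row does not reach is not made up. A row lasts 1/10 s, in which the tool goes at most 50 mm and 8.59 degrees, less where a joint would pass 70% of its speed; a pose out of reach is approached as far as the arm can. A call is refused whole if a number of a shift passes 5 or a number of a turn 8.59, either way. A call with a gripper value outside its range is refused whole. "fingers" is the gripper command: -1 is shut, 1 is fully open, values between are in proportion, set as the call begins (left out, the last holds). The fingers move at their own pace and stop on an object; "grip_force" is the grip in N (left out, the last holds). Time passes only in rows, so rows that do not move let the fingers close. It gives the time, the measured TCP pose, the force and the opening at its end, in the units of the state.
- ctrl.get_obs(): the state, without advancing time (a new reading comes with each control period).
- ctrl.get_image(name): name is "scene" or "top"; returns the picture (384x512x3 uint8, red, green, blue); there is no depth.
- ctrl.camera_info(name): a dict with "K" (3x3 intrinsics, pixels), "camera_from_world" (4x4, takes a point from world to camera coordinates). Camera axes: x right, y up, looking along -z (the intrinsics and any distortion apply to the point x, -y, -z); pixel columns grow to the right and rows downward; lengths in m; the calibration is good to about 2 mm. A picture is of the moment at which its call begins. camera_info takes no time and is no camera call.
- ctrl.finish_job(): hands the job in, once; it reports no verdict.
The state is a dict: "t": time; "q": joint angles; "dq": joint speeds; "effort": joint torques, N m; "tool_pos": TCP position; "tool_rot": TCP orientation; "contact_force": force on the tool from outside, world axes, zero at the start; "wrist_torque": the same for the moment, N m; "opening": finger opening in m.
Only numpy, scipy, OpenCV 4.12 (cv2) and the standard library are available. Lean on these libraries where they do the work, as an engineer would, in place of code of your own. Each camera call takes 0.05 s, during which the arm holds its last target.

## Working session

There is one attempt and no reset: what is moved stays moved. The work goes in short steps, Python scripts to look and compute and a tool call to move; the robot and the scene stay as the last step left them, time stands still between calls to the robot, and variables do not carry over. Pictures are saved under pics/ and viewed, and the job is handed in when it is done.

Besides the shell and the picture viewer there is one more tool, called after "Request:" as a command line: name --argument value ..., lists and objects as JSON in quotes. jog_arm: Moves the arm, as the interface text tells. Its arguments: {"type":"object","properties":{"steps":{"type":"array","items":{"type":"array"}},"fingers":{"type":"number"},"grip_force":{"type":"number"}},"required":["steps"]}

```bash
mkdir -p pics; cat > h.py <<'E'
from station import ctrl
import numpy as np, cv2
def save(name,fn):
    im=ctrl.get_image(name); np.save('pics/'+fn+'.npy',im); cv2.imwrite('pics/'+fn+'.png',im[:,:,::-1]); return im
def ray(name,u,v):
    c=ctrl.camera_info(name); K=np.array(c["K"]); T=np.array(c["camera_from_world"])
    d=np.linalg.inv(K)@[u,v,1.]; d=np.array([d[0],-d[1],-d[2]])
    R=T[:3,:3]; o=-R.T@T[:3,3]; return o,R.T@d
def onz(name,u,v,z):
    o,d=ray(name,u,v); return o+d*(z-o[2])/d[2]
def proj(name,p):
    c=ctrl.camera_info(name); K=np.array(c["K"]); T=np.array(c["camera_from_world"])
    q=T[:3,:3]@np.array(p)+T[:3,3]; q=K@[q[0],-q[1],-q[2]]; return q[:2]/q[2]
E
python3 - <<'E'
from h import *
np.set_printoptions(precision=4,suppress=True)
save('scene','s0');save('top','t0')
for n in('scene','top'):
    c=ctrl.camera_info(n);print({k:v for k,v in c.items()})
    print(ray(n,256,192))
print(ctrl.get_obs())
E
```

```text
{'K': array([[390.0353,   0.    , 254.7464],
       [  0.    , 390.0353, 193.3909],
       [  0.    ,   0.    ,   1.    ]]), 'camera_from_world': array([[-0.5885,  0.8083, -0.0175,  0.3795],
       [-0.4419, -0.3035,  0.8442,  0.2432],
       [ 0.677 ,  0.5045,  0.5358, -1.354 ],
       [ 0.    ,  0.    ,  0.    ,  1.    ]])}
(array([1.2475, 0.4501, 0.5269]), array([-0.6805, -0.503 , -0.5329]))
{'K': array([[347.0209,   0.    , 258.1036],
       [  0.    , 347.0209, 191.5708],
       [  0.    ,   0.    ,   1.    ]]), 'camera_from_world': array([[-0.0142, -0.9999, -0.0022, -0.    ],
       [ 0.9724, -0.0143,  0.2329, -0.6285],
       [-0.2329,  0.0012,  0.9725, -0.6651],
       [ 0.    ,  0.    ,  0.    ,  1.    ]])}
(array([ 0.4562, -0.0082,  0.7932]), array([ 0.2317,  0.0049, -0.9728]))
{'t': 0.1, 'q': array([ 1.079 ,  0.0533,  1.6142, -0.    ,  1.476 , -0.119 ]), 'dq': array([ 0.0002, -0.0002, -0.0031,  0.0007, -0.0008, -0.0004]), 'effort': array([  0.0002, -39.4903, -37.1363,  -0.0001,   0.0038,  -0.    ]), 'tool_pos': array([0.2275, 0.5819, 0.4036]), 'tool_rot': array([-0.582 , -3.0866,  0.0028]), 'contact_force': array([0.9076, 0.1008, 0.0247]), 'wrist_torque': array([ 0.0246,  0.0202, -0.044 ]), 'opening': 0.08531561893551913}
```

View pics/s0.png

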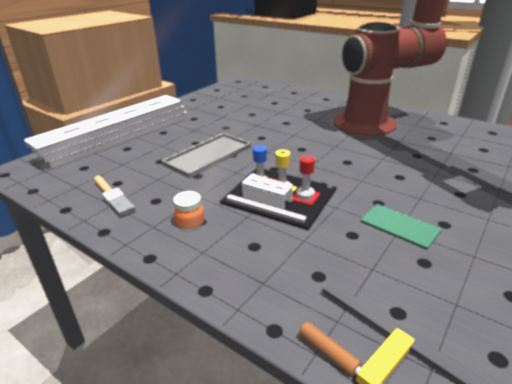

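View pics/t0.png

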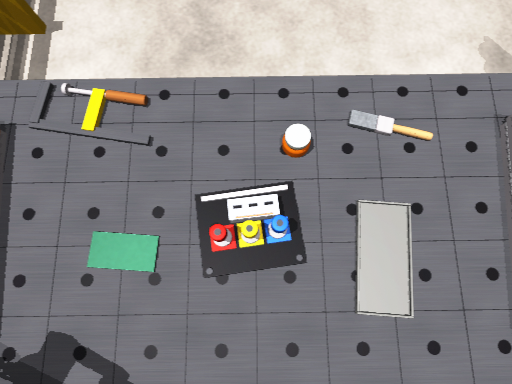

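The top view shows the fixture in the middle: red knob (219,233), yellow (249,230), blue (279,226) and the part at (253,207). The tray is on the right (385,258), the green plate on the left (124,251) and the tin at (297,140). Now I'll measure them.

```bash
python3 - <<'E'
from h import *
np.set_printoptions(precision=4,suppress=True)
im=np.load('pics/t0.npy')
z=cv2.resize(im[175:285,185:315],None,fx=6,fy=5.4*0+6,interpolation=cv2.INTER_CUBIC);cv2.imwrite('pics/t0z.png',cv2.resize(z,(780,600*0+660))[:600,:,::-1])
s=np.load('pics/s0.npy')
z=s[135:230,215:345];cv2.imwrite('pics/s0z.png',cv2.resize(z,None,fx=6,fy=6,interpolation=cv2.INTER_CUBIC)[:,:,::-1])
hsv=cv2.cvtColor(im,cv2.COLOR_RGB2HSV)
def blob(m,box=None):
    m=m.astype(np.uint8)
    if box: 
        k=np.zeros_like(m);k[box[1]:box[3],box[0]:box[2]]=1;m=m*k
    cs,_=cv2.findContours(m,cv2.RETR_EXTERNAL,cv2.CHAIN_APPROX_NONE)
    return max(cs,key=cv2.contourArea)
def quad(c,zz):
    r=cv2.minAreaRect(c);
    P=np.array([onz('top',u,v,zz) for u,v in cv2.boxPoints(r)]);ctr=P.mean(0)
    e=[(P[1]-P[0]),(P[2]-P[1])];L=[np.linalg.norm(x) for x in e];l=e[int(L[1]>L[0])]
    return ctr,L,np.degrees(np.arctan2(l[1],l[0]))
H,S,V=[hsv[:,:,i] for i in range(3)]
print('green',quad(blob((H>60)&(H<90)&(S>100)),0.008))
gray=(S<40)&(V>110)
print('tray',quad(blob(gray,(345,190,425,330)),0.016))
print('fixture',quad(blob(V<28,(185,175,315,285)),0.010))
print('part',quad(blob(gray,(222,197,285,225)),0.055))
c=blob(gray,(275,115,320,160));print('tin',cv2.minEnclosingCircle(c),onz('top',*cv2.minEnclosingCircle(c)[0],0.062))
for i in ((60,90),): pass
print(hsv[233,219],hsv[230,249],hsv[226,279],hsv[220,100:101],hsv[250,380],hsv[265,240])
E
```

```text
green (array([0.5126, 0.2961, 0.008 ]), [np.float64(0.08013028435984576), np.float64(0.15727860112416214)], np.float64(-94.88289129235469))
tray (array([ 0.4916, -0.2855,  0.016 ]), [np.float64(0.18183525945042767), np.float64(0.30251951444311925)], np.float64(172.84112272167562))
fixture (array([ 0.629 , -0.0573,  0.01  ]), [np.float64(0.004622933301320671), np.float64(0.002366840831777425)], np.float64(-90.8410416412118))
part (array([0.5958, 0.0079, 0.055 ]), [np.float64(0.12422901411646903), np.float64(0.05054565723194746)], np.float64(-90.84104164121207))
tin ((295.0, 140.0), 27.586328506469727) [ 0.7492 -0.0937  0.062 ]
[116  13 138] [117  17 137] [106 148 245] [[120  15 119]] [ 30   6 201] [120  12  65]
```

View pics/t0z.png

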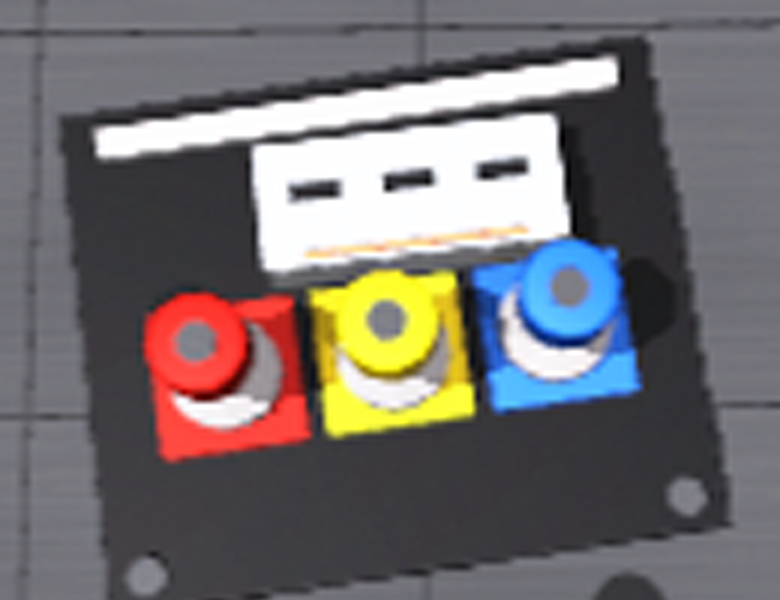

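View pics/s0z.png

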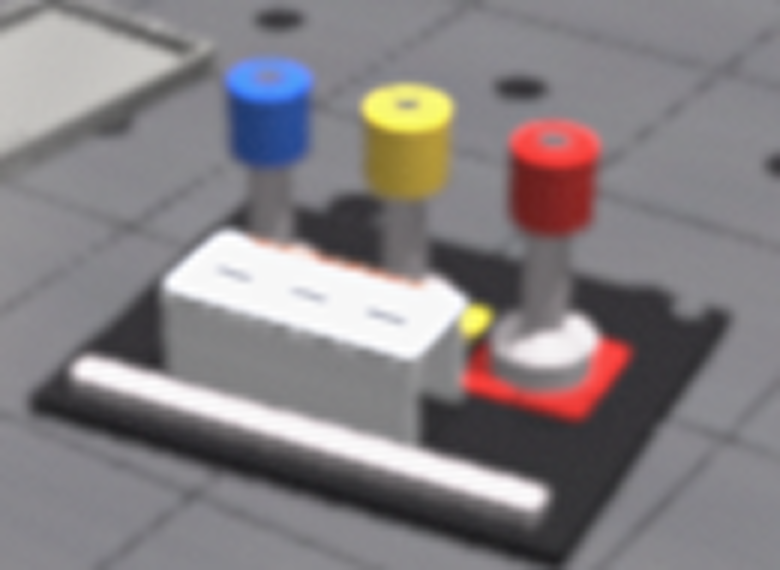

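The zoom shows the knob-top dots at zoom pixels (196,341), (386,320) and (570,286), the part top corners, and the pads partly hidden. Next step is to convert the corner points and refine the tray.

```bash
python3 - <<'E'
from h import *
np.set_printoptions(precision=4,suppress=True)
Z=lambda x,y,z:onz('top',185+(x+.5)/6-.5,175+(y+.5)/6-.5,z)
print('fix',Z(60,118,.01),Z(648,38,.01),Z(732,525,.01))
a,b,c=Z(60,118,.01),Z(648,38,.01),Z(732,525,.01);print(np.linalg.norm(a-b),np.linalg.norm(b-c),'ctr',(a+c)/2)
P=[Z(*p,.055) for p in((250,147),(556,113),(570,240),(262,270))]
print('part',P,np.mean(P,0),np.linalg.norm(P[0]-P[1]),np.linalg.norm(P[1]-P[2]),np.degrees(np.arctan2(*(P[0]-P[1])[1::-1]))  )
for n,p in dict(r=(196,341),y=(386,320),b=(570,286)).items(): print('knob',n,Z(*p,.115))
# pads bottom edge corners (near side) BL,BR, and right-top
for n,p in dict(r=((163,460),(308,437),(297,297)),y=((327,436),(474,412),(455,272)),b=((495,410),(639,386),(620,245))).items():
    Q=[Z(*x,.013) for x in p];print('pad',n,(Q[0]+Q[2])/2,np.linalg.norm(Q[0]-Q[1]),np.linalg.norm(Q[1]-Q[2]),np.degrees(np.arctan2(*(Q[0]-Q[1])[1::-1])))
im=np.load('pics/t0.npy')
hsv=cv2.cvtColor(im,cv2.COLOR_RGB2HSV)
cv2.imwrite('pics/tray.png',cv2.resize(im[190:330,340:430],None,fx=4.2,fy=4.2,interpolation=cv2.INTER_CUBIC)[:,:,::-1])
s=np.load('pics/s0.npy')
m=(hsv[:,:,2]>140).astype(np.uint8);m[:,:345]=0;m[:,425:]=0;m[:190]=0;m[330:]=0
cs,_=cv2.findContours(m,cv2.RETR_EXTERNAL,cv2.CHAIN_APPROX_NONE);c=max(cs,key=cv2.contourArea);print(cv2.boxPoints(cv2.minAreaRect(c)));
for k in cv2.boxPoints(cv2.minAreaRect(c)): print(onz('top',*k,.016),onz('top',*k,.005))
E
```

```text
fix [0.6396 0.1381 0.01  ] [ 0.6682 -0.0901  0.01  ] [ 0.4818 -0.1141  0.01  ]
0.2300149565202943 0.18793432739365565 ctr [0.5607 0.012  0.01  ]
part [array([0.6172, 0.0604, 0.055 ]), array([ 0.6282, -0.0509,  0.055 ]), array([ 0.5814, -0.0546,  0.055 ]), array([0.5721, 0.0558, 0.055 ])] [0.5997 0.0027 0.055 ] 0.11186714397674882 0.047009263116910005 95.6589710129434
knob r [0.5397 0.072  0.115 ]
knob y [0.5456 0.01   0.115 ]
knob b [ 0.556  -0.0504  0.115 ]
pad r [0.5383 0.071  0.013 ] 0.05421558295112984 0.05247839508574807 98.12244403215057
pad y [0.5466 0.0108 0.013 ] 0.055292135923388 0.0529939970660459 98.37858705818269
pad b [ 0.5556 -0.0519  0.013 ] 0.05449735444526344 0.053552240662454564 98.56537159278119
[[357. 202.]
 [413. 202.]
 [413. 317.]
 [357. 317.]]
[ 0.6145 -0.2348  0.016 ] [ 0.6168 -0.238   0.005 ]
[ 0.6126 -0.3626  0.016 ] [ 0.6149 -0.3676  0.005 ]
[ 0.3644 -0.3333  0.016 ] [ 0.3631 -0.3379  0.005 ]
[ 0.3661 -0.2148  0.016 ] [ 0.3648 -0.2177  0.005 ]
```

View pics/tray.png

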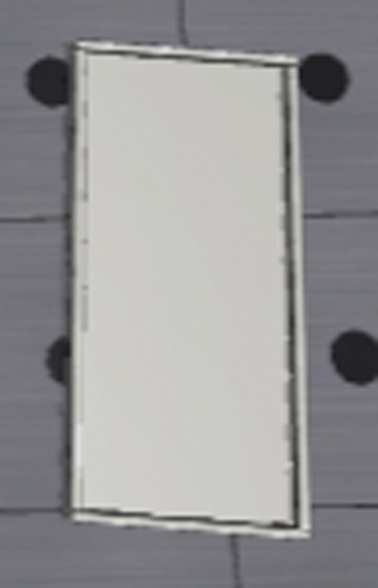

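Sizes and spacings agree with the given ones, so the measurements hold. Now I'll write a helper that works out shifts, and refine the tray and plate poses.

```bash
cat >> h.py <<'E'
from scipy.spatial.transform import Rotation as Rn
def need(gp,yaw,maxs=4.5):
    """gp: target grasp point; yaw: target tool-y angle (deg, mod 180), tool down. prints rows"""
    o=ctrl.get_obs(); p=o['tool_pos'].copy(); R=Rn.from_rotvec(o['tool_rot'])
    best=None
    for k in(0,180,-180):
        a=np.radians(yaw+k); y=np.array([np.cos(a),np.sin(a),0]);z=np.array([0,0,-1.]);x=np.cross(y,z)
        T=Rn.from_matrix(np.array([x,y,z]).T); w=(R.inv()*T).as_rotvec()
        if best is None or np.linalg.norm(w)<np.linalg.norm(best[1]): best=(T,w)
    T,w=best; tp=np.array(gp)+[0,0,.155]
    d=tp-p; n=max(1,int(np.ceil(max(np.linalg.norm(d)*100/maxs,np.degrees(np.linalg.norm(w))/8))))
    rows=[]
    for i in range(n):
        s=R.inv().apply(d/n)*100; rows.append([[round(float(v),1) for v in s],[round(float(v),1) for v in np.degrees(w/n)]])
        R=R*Rn.from_rotvec(w/n)
    print('gp now',(p-[0,0,.155]).round(4),'q',o['q'].round(2),'open',round(o['opening'],4),'F',o['contact_force'].round(1),'t',round(o['t'],1))
    print('total world cm',(d*100).round(2),'turn',np.degrees(w).round(1),n,'rows')
    for i in range(0,n,8): print(str(rows[i:i+8]).replace(' ',''))
E
python3 - <<'E'
from h import *
np.set_printoptions(precision=4,suppress=True)
Z=lambda x,y,z:onz('top',340+(x+.5)/4.2-.5,190+(y+.5)/4.2-.5,z)
Q=np.array([Z(*p,.016) for p in((75,42),(297,62),(308,537),(70,518))])
print(Q,Q.mean(0),[np.linalg.norm(Q[i]-Q[(i+1)%4]) for i in range(4)])
a=(Q[0]+Q[1]-Q[2]-Q[3]);print('angle',np.degrees(np.arctan2(a[1],a[0])))
im=np.load('pics/t0.npy');hsv=cv2.cvtColor(im,cv2.COLOR_RGB2HSV);m=((hsv[:,:,0]>60)&(hsv[:,:,0]<90)&(hsv[:,:,1]>100)).astype(np.uint8)
c=max(cv2.findContours(m,0,1)[0],key=cv2.contourArea)
q=cv2.approxPolyDP(c,6,True)[:,0];G=np.array([onz('top',*k,.008) for k in q]);print(q.tolist());print(G,G.mean(0),[np.linalg.norm(G[i]-G[(i+1)%len(G)]) for i in range(len(G))])
need([.45,.2,.25],8)
need([.538,.072,.19],8)
E
```

```text
[[ 0.6201 -0.2363  0.016 ]
 [ 0.6072 -0.3559  0.016 ]
 [ 0.3635 -0.333   0.016 ]
 [ 0.3742 -0.2139  0.016 ]] [ 0.4912 -0.2848  0.016 ] [np.float64(0.12024694668799445), np.float64(0.24478558315193205), np.float64(0.11963580074216051), np.float64(0.2468464918872455)]
angle -5.280425157837279
[[93, 232], [87, 266], [153, 271], [158, 236]]
[[0.5556 0.3662 0.008 ]
 [0.4803 0.3722 0.008 ]
 [0.4674 0.2253 0.008 ]
 [0.5444 0.2184 0.008 ]] [0.5119 0.2956 0.008 ] [np.float64(0.0755099238431889), np.float64(0.14746511620512479), np.float64(0.07729413921029236), np.float64(0.14826025126471365)]
gp now [0.2275 0.5819 0.2486] q [ 1.08  0.05  1.61 -0.    1.48 -0.12] open 0.0853 F [0.9 0.1 0. ] t 0.1
total world cm [ 22.25 -38.19   0.14] turn [-0.1  0.  60.6] 10 rows
[[[-3.5,-2.7,-0.0],[-0.0,0.0,6.1]],[[-3.7,-2.4,-0.0],[-0.0,0.0,6.1]],[[-4.0,-2.0,-0.0],[-0.0,0.0,6.1]],[[-4.1,-1.5,-0.0],[-0.0,0.0,6.1]],[[-4.3,-1.1,-0.0],[-0.0,0.0,6.1]],[[-4.4,-0.6,-0.0],[-0.0,0.0,6.1]],[[-4.4,-0.2,-0.0],[-0.0,0.0,6.1]],[[-4.4,0.3,-0.0],[-0.0,0.0,6.1]]]
[[[-4.4,0.8,-0.0],[-0.0,0.0,6.1]],[[-4.2,1.2,-0.0],[-0.0,0.0,6.1]]]
gp now [0.2275 0.5819 0.2486] q [ 1.08  0.05  1.61 -0.    1.48 -0.12] open 0.0853 F [0.9 0.1 0. ] t 0.1
total world cm [ 31.05 -50.99  -5.86] turn [-0.1  0.  60.6] 14 rows
[[[-3.4,-2.6,0.4],[-0.0,0.0,4.3]],[[-3.6,-2.3,0.4],[-0.0,0.0,4.3]],[[-3.7,-2.0,0.4],[-0.0,0.0,4.3]],[[-3.9,-1.8,0.4],[-0.0,0.0,4.3]],[[-4.0,-1.5,0.4],[-0.0,0.0,4.3]],[[-4.1,-1.1,0.4],[-0.0,0.0,4.3]],[[-4.2,-0.8,0.4],[-0.0,0.0,4.3]],[[-4.2,-0.5,0.4],[-0.0,0.0,4.3]]]
[[[-4.3,-0.2,0.4],[-0.0,0.0,4.3]],[[-4.3,0.1,0.4],[-0.0,0.0,4.3]],[[-4.2,0.4,0.4],[-0.0,0.0,4.3]],[[-4.2,0.8,0.4],[-0.0,0.0,4.3]],[[-4.1,1.1,0.4],[-0.0,0.0,4.3]],[[-4.0,1.4,0.4],[-0.0,0.0,4.3]]]
```

Tray centre is (0.491,-0.285), its x axis at -5.2°. Plate centre is (0.512,0.296), its long axis at 85.3°. Now I'll move to above red.

Request:
jog_arm --steps '[[[-3.4, -2.6, 0.4], [0, 0, 4.3]], [[-3.6, -2.3, 0.4], [0, 0, 4.3]], [[-3.7, -2.0, 0.4], [0, 0, 4.3]], [[-3.9, -1.8, 0.4], [0, 0, 4.3]], [[-4.0, -1.5, 0.4], [0, 0, 4.3]], [[-4.1, -1.1, 0.4], [0, 0, 4.3]], [[-4.2, -0.8, 0.4], [0, 0, 4.3]], [[-4.2, -0.5, 0.4], [0, 0, 4.3]]]' --fingers 1 --grip_force 40

```text
t: 0.9
tool_pos: [0.4055, 0.2828, 0.3666]
tool_rot: [-1.487, -2.765, 0.009]
contact_force: [0.7, -0.2, 0.0]
opening: 0.0854
```

```bash
python3 -c "
from h import *
need([.5395,.0715,.19],8)"
```

```text
gp now [0.4055 0.2828 0.2116] q [ 0.46 -0.24  1.95 -0.    1.44 -0.13] open 0.0854 F [ 0.7 -0.2  0. ] t 0.9
total world cm [ 13.4  -21.13  -2.16] turn [-0.3  0.1 25.5] 6 rows
[[[-4.2,-0.1,0.4],[-0.1,0.0,4.2]],[[-4.2,0.2,0.4],[-0.1,0.0,4.2]],[[-4.1,0.5,0.4],[-0.1,0.0,4.2]],[[-4.1,0.8,0.4],[-0.1,0.0,4.2]],[[-4.0,1.1,0.4],[-0.1,0.0,4.2]],[[-3.9,1.4,0.4],[-0.1,0.0,4.2]]]
```

Tracking is good.

Request:
jog_arm --steps '[[[-4.2, -0.1, 0.4], [-0.1, 0, 4.2]], [[-4.2, 0.2, 0.4], [0, 0, 4.2]], [[-4.1, 0.5, 0.4], [-0.1, 0, 4.2]], [[-4.1, 0.8, 0.4], [0, 0, 4.2]], [[-4.0, 1.1, 0.4], [-0.1, 0, 4.2]], [[-3.9, 1.4, 0.4], [0, 0, 4.2]], [[0, 0, 0], [0, 0, 0]]]'

```text
t: 1.6
tool_pos: [0.54, 0.0558, 0.3385]
tool_rot: [-2.086, -2.349, 0.006]
contact_force: [-0.4, 0.1, 0.2]
opening: 0.0854
```

```bash
python3 -c "
from h import *
need([.539,.0715,.19],8);need([.539,.0715,.098],8,3)"
```

```text
gp now [0.54   0.0558 0.1835] q [-0.03 -0.09  1.87 -0.    1.37 -0.15] open 0.0854 F [-0.4  0.1  0.2] t 1.6
total world cm [-0.1   1.57  0.65] turn [-0.2  0.1 -1.2] 1 rows
[[[1.6,0.1,-0.7],[-0.2,0.1,-1.2]]]
gp now [0.54   0.0558 0.1835] q [-0.03 -0.09  1.87 -0.    1.37 -0.15] open 0.0854 F [-0.4  0.1  0.2] t 1.6
total world cm [-0.1   1.57 -8.55] turn [-0.2  0.1 -1.2] 3 rows
[[[0.5,0.0,2.8],[-0.1,0.0,-0.4]],[[0.5,0.0,2.9],[-0.1,0.0,-0.4]],[[0.5,0.0,2.9],[-0.1,0.0,-0.4]]]
```

Request:
jog_arm --steps '[[[1.6, 0.1, 0], [-0.2, 0, -1.2]], [[0, 0, 0], [0, 0, 0]], [[0, 0, 0], [0, 0, 0]]]'

```text
t: 1.9
tool_pos: [0.5382, 0.0737, 0.3372]
tool_rot: [-2.058, -2.373, 0.004]
contact_force: [0.9, -1.0, 0.7]
opening: 0.0855
```

```bash
python3 -c "
from h import *
need([.539,.0715,.098],8,3)
save('scene','s1')"
```

```text
gp now [0.5382 0.0737 0.1822] q [-0.   -0.09  1.87 -0.    1.37 -0.14] open 0.0855 F [ 0.9 -1.   0.7] t 1.9
total world cm [ 0.08 -0.22 -8.42] turn [-0.1  0.1  0.1] 3 rows
[[[-0.1,0.0,2.8],[-0.0,0.0,0.0]],[[-0.1,0.0,2.8],[-0.0,0.0,0.0]],[[-0.1,0.0,2.8],[-0.0,0.0,0.0]]]
```

View pics/s1.png

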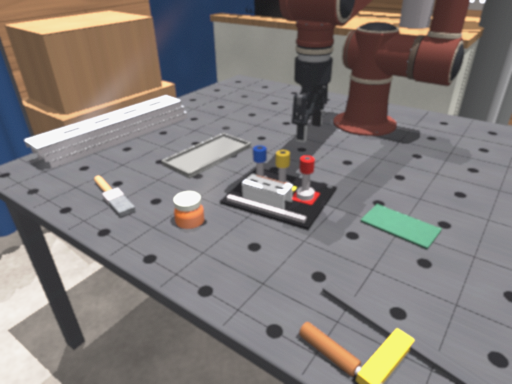

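```bash
python3 -c "
from h import *
for p in ([.538,.0737,.164],[.538,.0737,.177],[.538+.043,.0737+.006,.177],[.538-.043,.0737-.006,.177],[.538,.0717,.115]): print(proj('scene',p))
im=save('top','t1')
cv2.imwrite('pics/s1z.png',cv2.resize(np.load('pics/s1.npy')[30:220,210:360],None,fx=4,fy=3.1,interpolation=cv2.INTER_CUBIC)[:,:,::-1])
"
```

```text
[308.70421652 138.58856125]
[309.03896253 133.15326708]
[301.48852998 140.64635439]
[316.04399688 126.2014357 ]
[306.72294275 158.08580965]
```

View pics/t1.png

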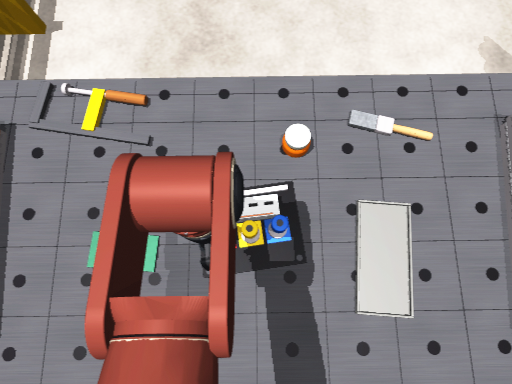

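View pics/s1z.png

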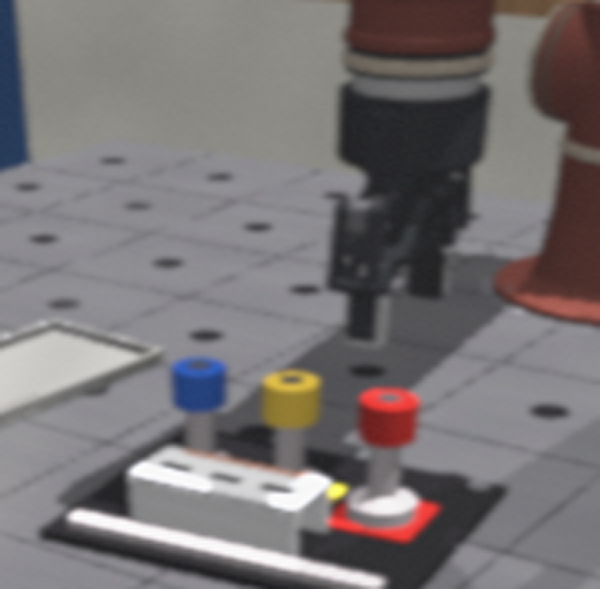

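The gripper is where the calibration predicts: front fingertip at about (301,140) in the scene view, red knob below it. I'll descend and grip.

Request:
jog_arm --steps '[[[-0.2, 0.1, 2.6], [0, 0, 0]], [[0, 0, 2.6], [0, 0, 0]], [[0, 0, 1.6], [0, 0, 0]], [[0, 0, 0.6], [0, 0, 0]], [[0, 0, 0], [0, 0, 0]], [[0, 0, 0], [0, 0, 0]]]'

```text
t: 2.6
tool_pos: [0.5391, 0.0754, 0.2646]
tool_rot: [2.047, 2.377, 0.003]
contact_force: [0.5, 0.5, 0.3]
opening: 0.0849
```

```bash
python3 -c "
from h import *
need([.539,.0715,.098],8,3)"
```

```text
gp now [0.5391 0.0754 0.1096] q [ 0.   -0.01  1.92 -0.    1.23 -0.15] open 0.0849 F [0.5 0.5 0.3] t 2.6
total world cm [-0.01 -0.39 -1.16] turn [0.3 0.1 0.5] 1 rows
[[[-0.4,-0.1,1.2],[0.3,0.1,0.5]]]
```

Request:
jog_arm --steps '[[[-0.4, 0, 1.0], [0.3, 0, 0.4]], [[0, 0, 0.2], [0, 0, 0]], [[0, 0, 0], [0, 0, 0]]]'

```text
t: 2.9
tool_pos: [0.5407, 0.0713, 0.2544]
tool_rot: [2.056, 2.37, 0.001]
contact_force: [-0.0, -0.1, -0.5]
opening: 0.0854
```

```bash
python3 -c "
from h import *
need([.539,.0715,.098],8,3)"
```

```text
gp now [0.5407 0.0713 0.0994] q [-0.    0.01  1.92 -0.    1.21 -0.15] open 0.0854 F [-0.  -0.1 -0.5] t 2.9
total world cm [-0.17  0.02 -0.14] turn [0.2 0.2 0.1] 1 rows
[[[0.0,-0.2,0.1],[0.2,0.2,0.1]]]
```

Request:
jog_arm --steps '[[[0, -0.1, 0.1], [0.2, 0.2, 0]], [[0, 0, 0], [0, 0, 0]], [[0, 0, 0], [0, 0, 0]], [[0, 0, 0], [0, 0, 0]], [[0, 0, 0], [0, 0, 0]], [[0, 0, 0], [0, 0, 0]], [[0, 0, 0], [0, 0, 0]], [[0, 0, 0], [0, 0, 0]]]' --fingers -1

```text
t: 3.7
tool_pos: [0.5398, 0.071, 0.2542]
tool_rot: [-2.059, -2.373, -0.001]
contact_force: [-0.5, 0.0, -0.1]
opening: 0.0332
```

```bash
python3 -c "
from h import *
need([.539,.0715,.20],8,3)"
```

```text
gp now [0.5398 0.071  0.0992] q [-0.01  0.    1.93  0.    1.21 -0.15] open 0.0332 F [-0.5  0.  -0.1] t 3.7
total world cm [-0.08  0.05 10.08] turn [ 0.  -0.   0.1] 4 rows
[[[0.0,-0.0,-2.5],[0.0,-0.0,0.0]],[[0.0,-0.0,-2.5],[0.0,-0.0,0.0]],[[0.0,-0.0,-2.5],[0.0,-0.0,0.0]],[[0.0,-0.0,-2.5],[0.0,-0.0,0.0]]]
```

Request:
jog_arm --steps '[[[0, 0, -1], [0, 0, 0]], [[0, 0, -2], [0, 0, 0]], [[0, 0, -3], [0, 0, 0]], [[0, 0, -3], [0, 0, 0]], [[0, 0, -3], [0, 0, 0]], [[0, 0, -2], [0, 0, 0]], [[0, 0, 0], [0, 0, 0]]]'

```text
t: 4.4
tool_pos: [0.5377, 0.071, 0.3951]
tool_rot: [-2.052, -2.366, 0.011]
contact_force: [0.2, -0.2, -3.4]
opening: 0.0333
```

```bash
python3 -c "
from h import *
need([.416,-.278,.235],-95.2+90+180,3.5)"
```

```text
gp now [0.5377 0.071  0.2401] q [-0.01 -0.14  1.81  0.    1.48 -0.15] open 0.0333 F [ 0.2 -0.2 -3.4] t 4.4
total world cm [-12.17 -34.9   -0.51] turn [-0.7 -0.1 13.3] 11 rows
[[[-3.0,-1.5,0.1],[-0.1,-0.0,1.2]],[[-3.0,-1.5,0.1],[-0.1,-0.0,1.2]],[[-3.0,-1.4,0.1],[-0.1,-0.0,1.2]],[[-3.1,-1.4,0.1],[-0.1,-0.0,1.2]],[[-3.1,-1.3,0.1],[-0.1,-0.0,1.2]],[[-3.1,-1.2,0.1],[-0.1,-0.0,1.2]],[[-3.2,-1.2,0.1],[-0.1,-0.0,1.2]],[[-3.2,-1.1,0.0],[-0.1,-0.0,1.2]]]
[[[-3.2,-1.0,0.0],[-0.1,-0.0,1.2]],[[-3.2,-1.0,0.0],[-0.1,-0.0,1.2]],[[-3.2,-0.9,0.0],[-0.1,-0.0,1.2]]]
```

Request:
jog_arm --steps '[[[-3.0, -1.5, 0], [-0.1, 0, 1.2]], [[-3.0, -1.5, 0], [-0.1, 0, 1.2]], [[-3.0, -1.4, 0], [-0.1, 0, 1.2]], [[-3.1, -1.4, 0], [-0.1, 0, 1.2]], [[-3.1, -1.3, 0], [-0.1, 0, 1.2]], [[-3.1, -1.2, 0], [-0.1, 0, 1.2]], [[-3.2, -1.2, 0], [-0.1, 0, 1.2]], [[-3.2, -1.1, 0], [-0.1, 0, 1.2]]]'

```text
t: 5.2
tool_pos: [0.4431, -0.187, 0.3824]
tool_rot: [-2.237, -2.185, 0.003]
contact_force: [1.0, -0.9, -3.6]
opening: 0.0331
```

```bash
python3 -c "
from h import *
need([.411,-.278,.17],-5,3.5)"
```

```text
gp now [ 0.4431 -0.187   0.2274] q [-0.55 -0.29  1.96  0.    1.48 -0.53] open 0.0331 F [ 1.  -0.9 -3.6] t 5.2
total world cm [-3.21 -9.1  -5.74] turn [-0.7 -0.5  3.7] 4 rows
[[[-2.3,-0.7,1.4],[-0.2,-0.1,0.9]],[[-2.3,-0.7,1.4],[-0.2,-0.1,0.9]],[[-2.3,-0.7,1.4],[-0.2,-0.1,0.9]],[[-2.3,-0.6,1.4],[-0.2,-0.1,0.9]]]
```

Request:
jog_arm --steps '[[[-2.0, -0.7, 1.0], [-0.2, -0.1, 0.9]], [[-2.3, -0.7, 1.4], [-0.2, -0.1, 0.9]], [[-2.3, -0.7, 1.4], [-0.2, -0.1, 0.9]], [[-1.5, -0.4, 1.4], [-0.2, -0.1, 0.9]], [[-0.5, 0, 0.5], [0, 0, 0]], [[0, 0, 0], [0, 0, 0]]]'

```text
t: 5.8
tool_pos: [0.4074, -0.2759, 0.3136]
tool_rot: [-2.316, -2.105, -0.001]
contact_force: [-0.7, 0.2, -3.9]
opening: 0.033
```

```bash
python3 -c "
from h import *
need([.411,-.278,.094],-5,2.0)"
```

```text
gp now [ 0.4074 -0.2759  0.1586] q [-0.75 -0.19  2.    0.    1.35 -0.65] open 0.033 F [-0.7  0.2 -3.9] t 5.8
total world cm [ 0.36 -0.21 -6.46] turn [-0.5 -0.5 -0.5] 4 rows
[[[-0.1,0.1,1.6],[-0.1,-0.1,-0.1]],[[-0.1,0.1,1.6],[-0.1,-0.1,-0.1]],[[-0.1,0.1,1.6],[-0.1,-0.1,-0.1]],[[-0.0,0.1,1.6],[-0.1,-0.1,-0.1]]]
```

Request:
jog_arm --steps '[[[0, 0.4, 1.6], [-0.5, -0.5, 0]], [[-0.2, 0, 1.6], [0, 0, 0]], [[0, 0, 1.4], [0, 0, 0]], [[0, 0, 0.7], [0, 0, 0]], [[0, 0, 0], [0, 0, 0]], [[0, 0, 0], [0, 0, 0]]]'

```text
t: 6.4
tool_pos: [0.4131, -0.2752, 0.2597]
tool_rot: [2.32, 2.118, 0.003]
contact_force: [0.4, -0.1, -4.0]
opening: 0.0335
```

```bash
python3 -c "
from h import *
need([.411,-.278,.0915],-5,2.0)"
```

```text
gp now [ 0.4131 -0.2752  0.1047] q [-0.74 -0.12  2.04  0.    1.23 -0.65] open 0.0335 F [ 0.4 -0.1 -4. ] t 6.4
total world cm [-0.21 -0.28 -1.32] turn [ 0.1 -0.1 -0.2] 1 rows
[[[-0.3,-0.2,1.3],[0.1,-0.1,-0.2]]]
```

Request:
jog_arm --steps '[[[-0.3, -0.2, 0.7], [0, 0, 0]], [[0, 0, 0.3], [0, 0, 0]], [[0, 0, 0], [0, 0, 0]]]'

```text
t: 6.7
tool_pos: [0.4113, -0.2785, 0.2508]
tool_rot: [2.317, 2.116, 0.003]
contact_force: [0.2, 0.0, -3.1]
opening: 0.0331
```

```bash
python3 -c "
from h import *
need([.411,-.278,.0915],-5,2.0)"
```

```text
gp now [ 0.4113 -0.2785  0.0958] q [-0.75 -0.11  2.04  0.    1.21 -0.66] open 0.0331 F [ 0.2  0.  -3.1] t 6.7
total world cm [-0.03  0.05 -0.43] turn [ 0.3  0.1 -0.2] 1 rows
[[[0.0,-0.0,0.4],[0.3,0.1,-0.2]]]
```

Request:
jog_arm --steps '[[[0, 0, 0.3], [0.2, 0.1, 0]], [[0, 0, 0.1], [0, 0, 0]], [[0, 0, 0], [0, 0, 0]]]'

```text
t: 7.0
tool_pos: [0.4114, -0.2788, 0.247]
tool_rot: [2.319, 2.118, 0.002]
contact_force: [0.1, 1.0, -3.5]
opening: 0.0332
```

```bash
python3 -c "
from h import *
need([.411,-.278,.0915],-5,2.0)"
```

```text
gp now [ 0.4114 -0.2788  0.092 ] q [-0.75 -0.1   2.04  0.    1.2  -0.66] open 0.0332 F [ 0.1  1.  -3.5] t 7.0
total world cm [-0.04  0.08 -0.05] turn [ 0.1 -0.  -0.2] 1 rows
[[[0.1,-0.1,0.1],[0.1,-0.0,-0.2]]]
```

Not touching yet: the force still shows the stop's weight.

Request:
jog_arm --steps '[[[0, 0, 0.1], [0, 0, 0]], [[0, 0, 0.1], [0, 0, 0]], [[0, 0, 0], [0, 0, 0]]]'

```text
t: 7.3
tool_pos: [0.4119, -0.2792, 0.2465]
tool_rot: [2.319, 2.117, 0.002]
contact_force: [0.3, 0.5, -3.6]
opening: 0.0331
```

Request:
jog_arm --steps '[[[0, 0, 0.2], [0, 0, 0]], [[0, 0, 0.1], [0, 0, 0]]]'

```text
t: 7.5
tool_pos: [0.4125, -0.2797, 0.2463]
tool_rot: [2.318, 2.117, 0.001]
contact_force: [-3.4, 2.9, 3.1]
opening: 0.0333
```

```bash
python3 -c "
from h import *
need([.411,-.278,.0915],-5,2.0)
im=save('scene','s2')
cv2.imwrite('pics/s2z.png',cv2.resize(im[60:190,150:300],None,fx=4.6,fy=4.6,interpolation=cv2.INTER_CUBIC)[:,:,::-1])"
```

```text
gp now [ 0.4125 -0.2797  0.0913] q [-0.75 -0.1   2.04  0.    1.2  -0.66] open 0.0333 F [-3.4  2.9  3.1] t 7.5
total world cm [-0.15  0.17  0.02] turn [ 0.1  0.  -0.2] 1 rows
[[[0.2,-0.2,-0.0],[0.1,0.0,-0.2]]]
```

View pics/s2z.png

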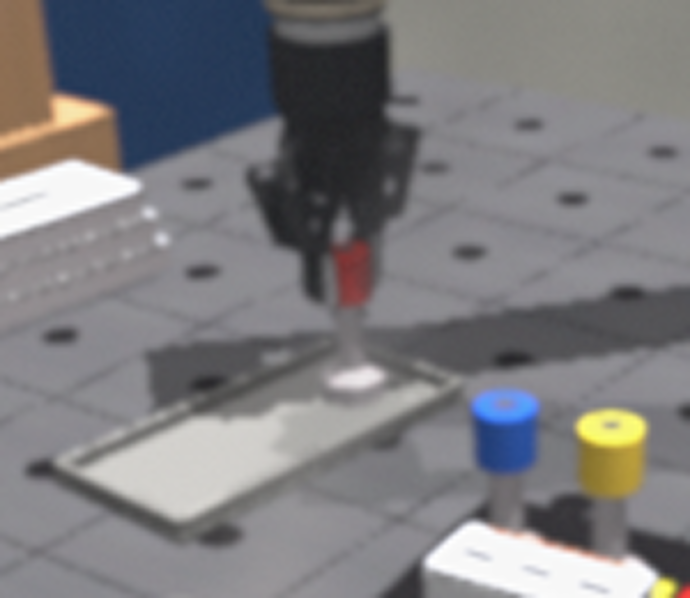

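The stop stands on the tray floor at zoom (355,380), with a contact force of +3 N. Releasing it partly open.

Request:
jog_arm --steps '[[[0, 0, 0], [0, 0, 0]], [[0, 0, 0], [0, 0, 0]], [[0, 0, 0], [0, 0, 0]], [[0, 0, 0], [0, 0, 0]], [[0, 0, 0], [0, 0, 0]]]' --fingers 0.4

```text
t: 8.05
tool_pos: [0.4133, -0.2805, 0.2472]
tool_rot: [2.314, 2.113, 0.003]
contact_force: [0.0, -0.2, -0.2]
opening: 0.0596
```

Request:
jog_arm --steps '[[[0, 0, -1], [0, 0, 0]], [[0, 0, -2], [0, 0, 0]], [[0, 0, -3], [0, 0, 0]], [[0, 0, -4], [0, 0, 0]], [[0, 0, -1], [0, 0, 0]], [[0, 0, 0], [0, 0, 0]]]'

```text
t: 8.65
tool_pos: [0.4122, -0.2796, 0.3626]
tool_rot: [2.315, 2.114, 0.003]
contact_force: [-0.6, -0.5, -0.5]
opening: 0.06
```

```bash
python3 -c "
from h import *
save('scene','s3')
need([.546,.0105,.19],8,4)"
```

```text
gp now [ 0.4122 -0.2796  0.2071] q [-0.75 -0.23  1.95  0.    1.42 -0.66] open 0.06 F [ 0.7 -0.4  0.1] t 8.7
total world cm [13.38 29.01 -1.71] turn [  0.3   0.2 -13.2] 8 rows
[[[3.8,1.3,0.2],[0.0,0.0,-1.7]],[[3.7,1.4,0.2],[0.0,0.0,-1.7]],[[3.7,1.6,0.2],[0.0,0.0,-1.7]],[[3.6,1.7,0.2],[0.0,0.0,-1.7]],[[3.6,1.8,0.2],[0.0,0.0,-1.7]],[[3.5,1.9,0.2],[0.0,0.0,-1.7]],[[3.5,2.0,0.2],[0.0,0.0,-1.7]],[[3.4,2.1,0.2],[0.0,0.0,-1.7]]]
```

View pics/s3.png

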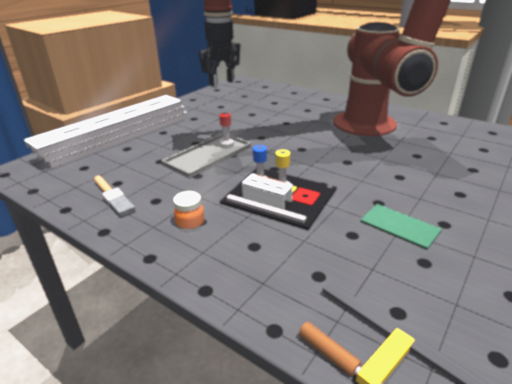

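The red stop stands upright in the tray at (225,130), red pad now free at (307,196). On to yellow.

Request:
jog_arm --steps '[[[3.8, 1.3, 0.2], [0, 0, -1.7]], [[3.7, 1.4, 0.2], [0, 0, -1.7]], [[3.7, 1.6, 0.2], [0, 0, -1.7]], [[3.6, 1.7, 0.2], [0, 0, -1.7]], [[3.6, 1.8, 0.2], [0, 0, -1.7]], [[3.5, 1.9, 0.2], [0, 0, -1.7]], [[2.5, 1.5, 0.2], [0, 0, -1.7]], [[1.0, 0.6, 0], [0, 0, -1]]]'

```text
t: 9.5
tool_pos: [0.5305, -0.0166, 0.3332]
tool_rot: [-2.058, -2.36, 0.011]
contact_force: [0.2, -0.2, -0.5]
opening: 0.0598
```

Request:
jog_arm --steps '[[[0, 0, 0], [0, 0, 0]]]'

```text
t: 9.6
tool_pos: [0.5304, -0.0155, 0.3315]
tool_rot: [-2.053, -2.361, 0.014]
contact_force: [-1.5, -0.2, -0.6]
opening: 0.0598
```

```bash
python3 -c "
from h import *
need([.546,.0105,.115],8,4)"
```

```text
gp now [ 0.5304 -0.0155  0.1765] q [-0.17 -0.11  1.9  -0.    1.37 -0.31] open 0.0598 F [-1.5 -0.2 -0.6] t 9.6
total world cm [ 1.56  2.6  -6.15] turn [-0.9 -0.2 -0. ] 2 rows
[[[1.2,1.0,3.1],[-0.4,-0.1,-0.0]],[[1.2,1.0,3.1],[-0.4,-0.1,-0.0]]]
```

Request:
jog_arm --steps '[[[2.4, 1.9, 0], [-0.9, -0.2, 0]], [[0, 0, 0], [0, 0, 0]], [[0, 0, 2], [0, 0, 0]], [[0, 0, 1], [0, 0, 0]], [[0, 0, 0], [0, 0, 0]]]'

```text
t: 10.1
tool_pos: [0.5443, 0.0062, 0.2977]
tool_rot: [-2.068, -2.362, 0.008]
contact_force: [-0.7, 0.1, -0.4]
opening: 0.0595
```

```bash
python3 -c "
from h import *
need([.546,.0105,.099],8,4)"
```

```text
gp now [0.5443 0.0062 0.1427] q [-0.12 -0.05  1.9  -0.    1.3  -0.26] open 0.0595 F [-0.7  0.1 -0.4] t 10.1
total world cm [ 0.17  0.43 -4.37] turn [-0.3  0.1 -0.4] 2 rows
[[[0.2,0.1,2.2],[-0.1,0.1,-0.2]],[[0.2,0.1,2.2],[-0.1,0.1,-0.2]]]
```

Request:
jog_arm --steps '[[[0.4, 0.2, 1.0], [-0.3, 0.1, -0.4]], [[0, 0, 1.5], [0, 0, 0]], [[0, 0, 1.0], [0, 0, 0]], [[0, 0, 0.5], [0, 0, 0]], [[0, 0, 0], [0, 0, 0]]]'

```text
t: 10.6
tool_pos: [0.5454, 0.0087, 0.2547]
tool_rot: [2.063, 2.368, -0.0]
contact_force: [-0.3, -0.2, 0.2]
opening: 0.06
```

```bash
python3 -c "
from h import *
need([.546,.0105,.099],8,4)"
```

```text
gp now [0.5454 0.0087 0.0997] q [-0.12  0.01  1.92 -0.    1.21 -0.26] open 0.06 F [-0.3 -0.2  0.2] t 10.6
total world cm [ 0.06  0.18 -0.07] turn [ 0.   0.  -0.1] 1 rows
[[[0.2,0.1,0.1],[0.0,0.0,-0.1]]]
```

Request:
jog_arm --steps '[[[0.2, 0.1, 0], [0, 0, 0]], [[0, 0, 0], [0, 0, 0]], [[0, 0, 0], [0, 0, 0]], [[0, 0, 0], [0, 0, 0]], [[0, 0, 0], [0, 0, 0]], [[0, 0, 0], [0, 0, 0]]]' --fingers -1

```text
t: 11.2
tool_pos: [0.5461, 0.0112, 0.2549]
tool_rot: [2.062, 2.369, -0.001]
contact_force: [-0.8, -1.0, -2.0]
opening: 0.0334
```

Request:
jog_arm --steps '[[[0, 0, -1], [0, 0, 0]], [[0, 0, -2], [0, 0, 0]], [[0, 0, -3], [0, 0, 0]], [[0, 0, -3], [0, 0, 0]], [[0, 0, -3], [0, 0, 0]], [[0, 0, -2], [0, 0, 0]], [[0, 0, 0], [0, 0, 0]]]'

```text
t: 11.9
tool_pos: [0.5446, 0.0116, 0.3993]
tool_rot: [-2.06, -2.365, 0.006]
contact_force: [-0.2, -0.6, -3.0]
opening: 0.033
```

```bash
python3 -c "
from h import *
need([.491,-.285,.235],-5,3.6)"
```

```text
gp now [0.5446 0.0116 0.2443] q [-0.12 -0.13  1.8  -0.    1.48 -0.25] open 0.033 F [-0.2 -0.6 -3. ] t 11.9
total world cm [ -5.36 -29.66  -0.93] turn [-0.4 -0.  12.9] 9 rows
[[[-3.2,-1.0,0.1],[-0.0,-0.0,1.4]],[[-3.2,-1.0,0.1],[-0.0,-0.0,1.4]],[[-3.2,-0.9,0.1],[-0.0,-0.0,1.4]],[[-3.3,-0.8,0.1],[-0.0,-0.0,1.4]],[[-3.3,-0.7,0.1],[-0.0,-0.0,1.4]],[[-3.3,-0.6,0.1],[-0.0,-0.0,1.4]],[[-3.3,-0.6,0.1],[-0.0,-0.0,1.4]],[[-3.3,-0.5,0.1],[-0.0,-0.0,1.4]]]
[[[-3.3,-0.4,0.1],[-0.0,-0.0,1.4]]]
```

Request:
jog_arm --steps '[[[-3.2, -1.0, 0], [0, 0, 1.4]], [[-3.2, -1.0, 0], [0, 0, 1.4]], [[-3.2, -0.9, 0], [0, 0, 1.4]], [[-3.3, -0.8, 0], [-0.1, 0, 1.4]], [[-3.3, -0.7, 0], [-0.1, 0, 1.4]], [[-3.3, -0.6, 0], [-0.1, 0, 1.4]], [[-3.3, -0.6, 0], [-0.1, 0, 1.4]], [[-1.5, -0.3, 0], [0, 0, 1.4]]]'

```text
t: 12.7
tool_pos: [0.4957, -0.2399, 0.3888]
tool_rot: [-2.278, -2.147, 0.002]
contact_force: [0.3, 0.1, -3.6]
opening: 0.0328
```

Request:
jog_arm --steps '[[[0, 0, 0], [0, 0, 0]]]'

```text
t: 12.8
tool_pos: [0.495, -0.2413, 0.3873]
tool_rot: [-2.279, -2.141, 0.003]
contact_force: [0.2, 0.0, -3.5]
opening: 0.0329
```

```bash
python3 -c "
from h import *
need([.491,-.285,.12],-5,3.6)"
```

```text
gp now [ 0.495  -0.2413  0.2323] q [-0.59 -0.11  1.8   0.    1.46 -0.53] open 0.0329 F [ 0.2  0.  -3.5] t 12.8
total world cm [ -0.4   -4.37 -11.23] turn [-0.7 -0.5  1.4] 4 rows
[[[-1.1,-0.0,2.8],[-0.2,-0.1,0.4]],[[-1.1,-0.0,2.8],[-0.2,-0.1,0.4]],[[-1.1,-0.0,2.8],[-0.2,-0.1,0.4]],[[-1.1,-0.0,2.8],[-0.2,-0.1,0.4]]]
```

Request:
jog_arm --steps '[[[-1.2, 0, 2.0], [-0.4, -0.3, 0.7]], [[-1.2, 0, 2.8], [-0.3, -0.2, 0.7]], [[-1.2, 0, 2.8], [0, 0, 0]], [[-0.8, 0, 2.0], [0, 0, 0]], [[0, 0, 0.8], [0, 0, 0]], [[0, 0, 0], [0, 0, 0]], [[0, 0, 0], [0, 0, 0]]]'

```text
t: 13.5
tool_pos: [0.4926, -0.2793, 0.2772]
tool_rot: [-2.307, -2.125, -0.008]
contact_force: [-0.7, -1.3, -3.2]
opening: 0.0328
```

```bash
python3 -c "
from h import *
need([.491,-.285,.095],-5,3.6)"
```

```text
gp now [ 0.4926 -0.2793  0.1222] q [-0.65  0.03  1.86  0.01  1.26 -0.57] open 0.0328 F [-0.7 -1.3 -3.2] t 13.5
total world cm [-0.16 -0.57 -2.72] turn [-0.  -0.4  0.3] 1 rows
[[[-0.6,-0.1,2.7],[-0.0,-0.4,0.3]]]
```

Request:
jog_arm --steps '[[[-0.6, -0.1, 1.0], [0, -0.4, 0]], [[0, 0, 1.0], [0, 0, 0]], [[0, 0, 0.6], [0, 0, 0]], [[0, 0, 0], [0, 0, 0]]]'

```text
t: 13.9
tool_pos: [0.4924, -0.285, 0.2526]
tool_rot: [2.304, 2.127, 0.002]
contact_force: [0.3, 0.4, -3.7]
opening: 0.033
```

```bash
python3 -c "
from h import *
need([.491,-.285,.091],-5,3.6)"
```

```text
gp now [ 0.4924 -0.285   0.0976] q [-0.66  0.06  1.87  0.    1.2  -0.58] open 0.033 F [ 0.3  0.4 -3.7] t 13.9
total world cm [-0.14  0.   -0.66] turn [0.3 0.2 0.4] 1 rows
[[[-0.0,-0.1,0.7],[0.3,0.2,0.4]]]
```

Request:
jog_arm --steps '[[[0, -0.1, 0.3], [0.2, 0.1, 0]], [[0, 0, 0.3], [0, 0, 0]], [[0, 0, 0.2], [0, 0, 0]]]'

```text
t: 14.2
tool_pos: [0.492, -0.2854, 0.2469]
tool_rot: [2.307, 2.129, 0.0]
contact_force: [-6.1, 5.2, 14.5]
opening: 0.033
```

Request:
jog_arm --steps '[[[0, 0, 0], [0, 0, 0]]]'

```text
t: 14.3
tool_pos: [0.4923, -0.2856, 0.2478]
tool_rot: [2.306, 2.128, 0.0]
contact_force: [-0.3, -0.1, -4.2]
opening: 0.0331
```

Request:
jog_arm --steps '[[[0, 0, 0], [0, 0, 0]], [[0, 0, 0], [0, 0, 0]], [[0, 0, 0], [0, 0, 0]], [[0, 0, 0], [0, 0, 0]]]' --fingers 0.4

```text
t: 14.7
tool_pos: [0.4935, -0.2866, 0.2505]
tool_rot: [2.301, 2.124, 0.002]
contact_force: [0.2, 0.4, 0.1]
opening: 0.06
```

Request:
jog_arm --steps '[[[0, 0, -1], [0, 0, 0]], [[0, 0, -2], [0, 0, 0]], [[0, 0, -3], [0, 0, 0]], [[0, 0, -4], [0, 0, 0]], [[0, 0, -1], [0, 0, 0]], [[0, 0, 0], [0, 0, 0]]]'

```text
t: 15.3
tool_pos: [0.4924, -0.2857, 0.3664]
tool_rot: [2.302, 2.124, 0.002]
contact_force: [-0.3, -0.2, -1.0]
opening: 0.0597
```

```bash
python3 -c "
from h import *
save('scene','s4')
need([.556,-.0508,.185],8,4)"
```

```text
gp now [ 0.4924 -0.2858  0.2111] q [-0.66 -0.05  1.79 -0.    1.4  -0.58] open 0.0601 F [ 0.5 -0.2  0.3] t 15.3
total world cm [ 6.36 23.5  -2.61] turn [  0.4   0.4 -12.6] 7 rows
[[[3.4,0.6,0.4],[0.1,0.1,-1.8]],[[3.4,0.7,0.4],[0.1,0.1,-1.8]],[[3.4,0.8,0.4],[0.1,0.1,-1.8]],[[3.3,1.0,0.4],[0.1,0.1,-1.8]],[[3.3,1.1,0.4],[0.1,0.1,-1.8]],[[3.3,1.2,0.4],[0.1,0.1,-1.8]],[[3.2,1.3,0.4],[0.1,0.1,-1.8]]]
```

View pics/s4.png

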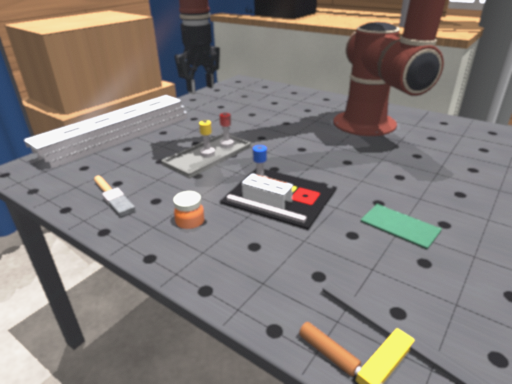

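Yellow (205,135) and red (225,128) both stand in the tray. Blue next.

Request:
jog_arm --steps '[[[3.4, 0.6, 0], [0, 0, -1.8]], [[3.4, 0.7, 0], [0, 0, -1.8]], [[3.4, 0.8, 0.2], [0, 0, -1.8]], [[3.3, 1.0, 0.3], [0, 0, -1.8]], [[3.3, 1.1, 0.4], [0, 0, -1.8]], [[2.8, 1.2, 0.4], [0, 0, -1.8]], [[1.5, 0.9, 0], [0, 0, -1.0]], [[0, 0, 0], [0, 0, 0]]]'

```text
t: 16.15
tool_pos: [0.5527, -0.0655, 0.337]
tool_rot: [-2.065, -2.355, 0.011]
contact_force: [-0.1, -2.0, 0.3]
opening: 0.0596
```

```bash
python3 -c "
from h import *
need([.556,-.0508,.14],8,4)"
```

```text
gp now [ 0.5527 -0.0655  0.182 ] q [-0.25 -0.06  1.84 -0.    1.37 -0.38] open 0.0596 F [-0.1 -2.   0.3] t 16.1
total world cm [ 0.33  1.47 -4.2 ] turn [-0.7 -0.1 -0.5] 2 rows
[[[0.7,0.3,2.1],[-0.3,-0.1,-0.3]],[[0.7,0.3,2.1],[-0.3,-0.1,-0.3]]]
```

Request:
jog_arm --steps '[[[1.4, 0.5, 1.0], [-0.7, -0.1, -0.5]], [[0, 0, 2.0], [0, 0, 0]], [[0, 0, 1.5], [0, 0, 0]], [[0, 0, 0], [0, 0, 0]], [[0, 0, 0], [0, 0, 0]]]'

```text
t: 16.65
tool_pos: [0.5537, -0.052, 0.2848]
tool_rot: [-2.059, -2.364, 0.007]
contact_force: [-0.1, -0.1, 0.1]
opening: 0.0597
```

```bash
python3 -c "
from h import *
need([.556,-.0508,.099],8,4)"
```

```text
gp now [ 0.5537 -0.052   0.1298] q [-0.23 -0.    1.88 -0.    1.28 -0.36] open 0.0597 F [-0.1 -0.1  0.1] t 16.6
total world cm [ 0.23  0.12 -3.08] turn [-0.5 -0.1 -0.1] 1 rows
[[[0.1,0.3,3.1],[-0.5,-0.1,-0.1]]]
```

Request:
jog_arm --steps '[[[0.1, 0.3, 1.0], [-0.5, 0, 0]], [[0, 0, 1.2], [0, 0, 0]], [[0, 0, 0.8], [0, 0, 0]], [[0, 0, 0.2], [0, 0, 0]], [[0, 0, 0], [0, 0, 0]]]'

```text
t: 17.15
tool_pos: [0.5572, -0.0517, 0.2515]
tool_rot: [2.065, 2.366, 0.006]
contact_force: [0.3, -0.8, 0.3]
opening: 0.0597
```

```bash
python3 -c "
from h import *
need([.556,-.0508,.099],8,4)"
```

```text
gp now [ 0.5572 -0.0517  0.0965] q [-0.23  0.04  1.89  0.    1.2  -0.36] open 0.0597 F [ 0.3 -0.8  0.3] t 17.1
total world cm [-0.12  0.09  0.25] turn [ 0.2 -0.1 -0.2] 1 rows
[[[0.1,-0.1,-0.3],[0.2,-0.1,-0.2]]]
```

Request:
jog_arm --steps '[[[0.1, -0.1, -0.2], [0.2, 0, 0]], [[0, 0, 0], [0, 0, 0]], [[0, 0, 0], [0, 0, 0]], [[0, 0, 0], [0, 0, 0]], [[0, 0, 0], [0, 0, 0]], [[0, 0, 0], [0, 0, 0]]]' --fingers -1

```text
t: 17.75
tool_pos: [0.5559, -0.0507, 0.2541]
tool_rot: [-2.065, -2.367, -0.001]
contact_force: [0.6, 0.7, -2.6]
opening: 0.0333
```

Request:
jog_arm --steps '[[[0, 0, -1], [0, 0, 0]], [[0, 0, -2], [0, 0, 0]], [[0, 0, -3], [0, 0, 0]], [[0, 0, -3], [0, 0, 0]], [[0, 0, -3], [0, 0, 0]], [[0, 0, -2], [0, 0, 0]], [[0, 0, 0], [0, 0, 0]]]'

```text
t: 18.45
tool_pos: [0.5548, -0.0505, 0.3995]
tool_rot: [-2.061, -2.363, 0.002]
contact_force: [-0.1, -0.0, -2.4]
opening: 0.0328
```

```bash
python3 -c "
from h import *
need([.571,-.292,.235],-5,3.6)"
```

```text
gp now [ 0.5548 -0.0505  0.2445] q [-0.22 -0.1   1.78  0.    1.48 -0.36] open 0.0328 F [-0.1 -0.  -2.4] t 18.4
total world cm [  1.62 -24.15  -0.95] turn [-0.3 -0.2 12.8] 7 rows
[[[-3.4,-0.2,0.1],[-0.0,-0.0,1.8]],[[-3.5,-0.1,0.1],[-0.0,-0.0,1.8]],[[-3.5,-0.0,0.1],[-0.0,-0.0,1.8]],[[-3.5,0.1,0.1],[-0.0,-0.0,1.8]],[[-3.5,0.2,0.1],[-0.0,-0.0,1.8]],[[-3.4,0.3,0.1],[-0.0,-0.0,1.8]],[[-3.4,0.4,0.1],[-0.0,-0.0,1.8]]]
```

Request:
jog_arm --steps '[[[-3.4, -0.2, 0], [0, 0, 1.8]], [[-3.5, -0.1, 0], [0, 0, 1.8]], [[-3.5, 0, 0], [-0.1, 0, 1.8]], [[-3.5, 0.1, 0], [-0.1, 0, 1.8]], [[-3.5, 0.2, 0], [-0.1, 0, 1.8]], [[-3.0, 0.3, 0], [-0.1, 0, 1.8]], [[-1.5, 0.2, 0], [0, 0, 1]], [[0, 0, 0], [0, 0, 0]]]'

```text
t: 19.25
tool_pos: [0.5693, -0.2752, 0.389]
tool_rot: [-2.294, -2.129, -0.002]
contact_force: [-0.1, -0.3, -2.2]
opening: 0.033
```

```bash
python3 -c "
from h import *
need([.571,-.292,.12],-5,3.6)"
```

```text
gp now [ 0.5693 -0.2752  0.234 ] q [-0.57  0.08  1.61  0.    1.46 -0.49] open 0.033 F [-0.1 -0.3 -2.2] t 19.2
total world cm [  0.17  -1.68 -11.4 ] turn [-0.5 -0.5  0.7] 4 rows
[[[-0.4,0.1,2.8],[-0.1,-0.1,0.2]],[[-0.4,0.1,2.8],[-0.1,-0.1,0.2]],[[-0.4,0.1,2.8],[-0.1,-0.1,0.2]],[[-0.4,0.1,2.8],[-0.1,-0.1,0.2]]]
```

Request:
jog_arm --steps '[[[-0.6, 0.1, 2.0], [-0.3, -0.3, 0.4]], [[-0.6, 0.1, 2.8], [-0.2, -0.2, 0.3]], [[-0.5, 0, 2.8], [0, 0, 0]], [[-0.2, 0, 2.0], [0, 0, 0]], [[0, 0, 1.2], [0, 0, 0]], [[0, 0, 0], [0, 0, 0]], [[0, 0, 0], [0, 0, 0]]]'

```text
t: 19.95
tool_pos: [0.5701, -0.2867, 0.2753]
tool_rot: [-2.303, -2.127, -0.006]
contact_force: [-0.8, 0.0, -2.3]
opening: 0.0334
```

```bash
python3 -c "
from h import *
need([.571,-.292,.095],-5,3.6)"
```

```text
gp now [ 0.5701 -0.2867  0.1203] q [-0.58  0.19  1.68  0.01  1.27 -0.51] open 0.0334 F [-0.8  0.  -2.3] t 19.9
total world cm [ 0.09 -0.53 -2.53] turn [-0.1 -0.4  0.4] 1 rows
[[[-0.5,0.1,2.5],[-0.1,-0.4,0.4]]]
```

Request:
jog_arm --steps '[[[-0.5, 0.1, 1.0], [0, -0.4, 0]], [[0, 0, 1.0], [0, 0, 0]], [[0, 0, 0.6], [0, 0, 0]], [[0, 0, 0], [0, 0, 0]]]'

```text
t: 20.35
tool_pos: [0.572, -0.292, 0.2511]
tool_rot: [2.303, 2.13, -0.0]
contact_force: [-0.4, 0.3, -3.2]
opening: 0.0326
```

```bash
python3 -c "
from h import *
need([.571,-.292,.091],-5,3.6)"
```

```text
gp now [ 0.572  -0.292   0.0961] q [-0.59  0.23  1.69 -0.    1.22 -0.51] open 0.0326 F [-0.4  0.3 -3.2] t 20.4
total world cm [-0.1  -0.   -0.51] turn [0.2 0.2 0.5] 1 rows
[[[-0.0,-0.1,0.5],[0.2,0.2,0.5]]]
```

Request:
jog_arm --steps '[[[0, -0.1, 0.3], [0.2, 0.2, 0.3]], [[0, 0, 0.3], [0, 0, 0]], [[0, 0, 0.1], [0, 0, 0]]]'

```text
t: 20.65
tool_pos: [0.5714, -0.2924, 0.2461]
tool_rot: [2.313, 2.126, 0.001]
contact_force: [-3.2, 1.7, 5.2]
opening: 0.0332
```

Contact made. Release and rise.

Request:
jog_arm --steps '[[[0, 0, 0.1], [0, 0, 0]], [[0, 0, 0], [0, 0, 0]], [[0, 0, 0], [0, 0, 0]], [[0, 0, 0], [0, 0, 0]], [[0, 0, 0], [0, 0, 0]]]' --fingers 0.4

```text
t: 21.15
tool_pos: [0.5725, -0.2931, 0.2472]
tool_rot: [2.309, 2.121, 0.003]
contact_force: [0.5, -1.0, -0.6]
opening: 0.0598
```

Request:
jog_arm --steps '[[[0, 0, -1], [0, 0, 0]], [[0, 0, -2], [0, 0, 0]], [[0, 0, -3], [0, 0, 0]], [[0, 0, -4], [0, 0, 0]], [[0, 0, -1], [0, 0, 0]], [[0, 0, 0], [0, 0, 0]]]'

```text
t: 21.75
tool_pos: [0.5715, -0.2925, 0.3626]
tool_rot: [2.309, 2.122, 0.003]
contact_force: [-0.2, 0.1, -0.5]
opening: 0.0599
```

```bash
python3 -c "
from h import *
im=save('scene','s5')
im=save('top','t5')
need([.600,.0025,.16],5.7,4)"
```

```text
gp now [ 0.5713 -0.2924  0.2056] q [-0.59  0.12  1.62  0.    1.4  -0.5 ] open 0.0597 F [-0.  -0.4 -0.1] t 21.9
total world cm [ 2.87 29.49 -4.56] turn [  0.2   0.1 -10.5] 8 rows
[[[3.7,0.0,0.6],[0.0,0.0,-1.3]],[[3.7,0.1,0.6],[0.0,0.0,-1.3]],[[3.7,0.2,0.6],[0.0,0.0,-1.3]],[[3.7,0.3,0.6],[0.0,0.0,-1.3]],[[3.7,0.4,0.6],[0.0,0.0,-1.3]],[[3.7,0.5,0.6],[0.0,0.0,-1.3]],[[3.7,0.6,0.6],[0.0,0.0,-1.3]],[[3.6,0.6,0.6],[0.0,0.0,-1.3]]]
```

View pics/s5.png

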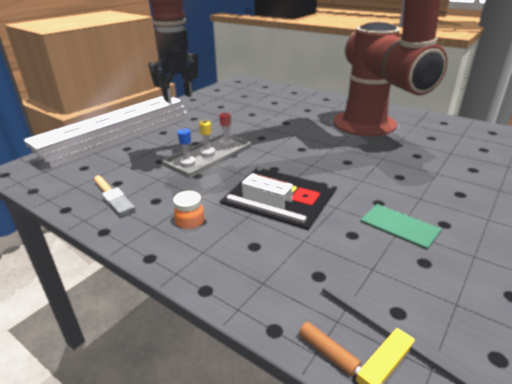

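View pics/t5.png

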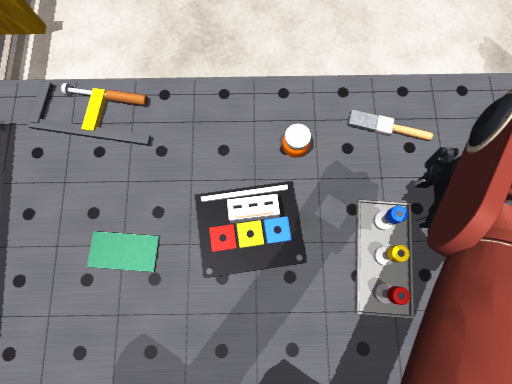

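All three stops stand in the tray: the knobs are at (397,214), (400,254) and (400,295) in the top view. The pads are now clear, with dots near (222,237), (250,233) and (278,230). I'll refine pads, part and knobs from this view.

```bash
python3 - <<'E'
from h import *
np.set_printoptions(precision=4,suppress=True)
im=np.load('pics/t5.npy');hsv=cv2.cvtColor(im,cv2.COLOR_RGB2HSV);H,S,V=cv2.split(hsv)
def big(m,b):
    k=np.zeros_like(m,np.uint8);k[b[1]:b[3],b[0]:b[2]]=m[b[1]:b[3],b[0]:b[2]]
    return max(cv2.findContours(k,0,1)[0],key=cv2.contourArea)
masks=dict(r=((H<8)|(H>172)),y=(H>20)&(H<35),b=(H>95)&(H<118))
C={}
for n,m in masks.items():
    m=m&(S>130)&(V>90)
    c=big(m,(200,205,300,260));r=cv2.minAreaRect(c);C[n]=onz('top',*r[0],.013);print('pad',n,C[n],r[1],r[2])
    c=big(m,(355,195,425,320));(u,v),rad=cv2.minEnclosingCircle(c)
    print('knob px',u,v,'at knob mid z',onz('top',u,v,.107),rad)
print((C['r']-C['b'])/2,np.linalg.norm(C['r']-C['y']),np.linalg.norm(C['y']-C['b']))
cv2.imwrite('pics/t5a.png',cv2.resize(im[185:260,200:310],None,fx=7,fy=7,interpolation=cv2.INTER_CUBIC)[:,:,::-1])
cv2.imwrite('pics/t5b.png',cv2.resize(im[195:320,350:420],None,fx=4.6,fy=4.6,interpolation=cv2.INTER_CUBIC)[:,:,::-1])
E
```

```text
pad r [0.5385 0.0726 0.013 ] (25.055015563964844, 25.55115509033203) 82.87498474121094
knob px 401.0769348144531 295.0769348144531 at knob mid z [ 0.4148 -0.2773  0.107 ] 9.328097343444824
pad y [0.5464 0.011  0.013 ] (24.748737335205078, 25.314424514770508) 81.8698959350586
knob px 398.0 253.5 at knob mid z [ 0.4925 -0.2798  0.107 ] 11.280613899230957
pad b [ 0.5545 -0.0507  0.013 ] (24.72340965270996, 25.415666580200195) 81.46923065185547
knob px 396.7244873046875 214.88775634765625 at knob mid z [ 0.5685 -0.2855  0.107 ] 10.986492156982422
[-0.008   0.0616  0.    ] 0.06201876521745713 0.06223777653636599
```

View pics/t5a.png

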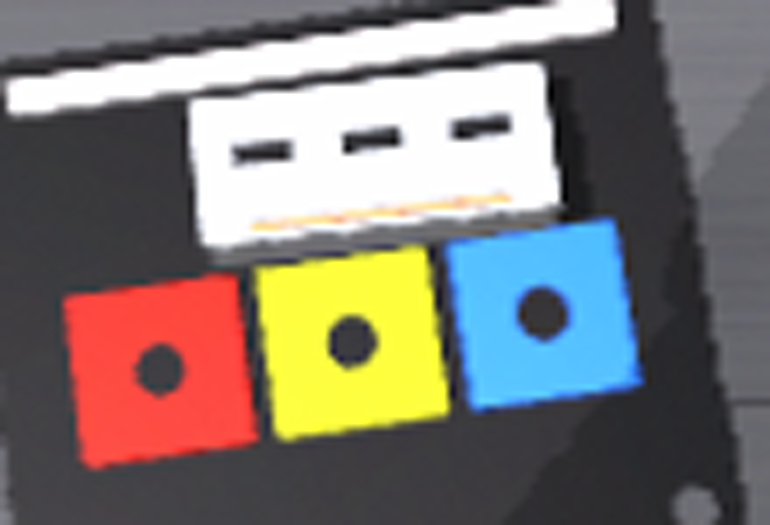

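View pics/t5b.png

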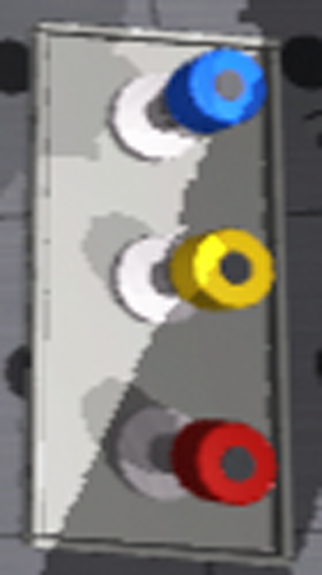

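The top view is consistent with the start: pads 62.0 and 62.2 mm apart, part unmoved. Now the part, gripped at z 0.045 so the tips stay above the fence.

Request:
jog_arm --steps '[[[3.0, 0, 0], [0, 0, -1.3]], [[3.7, 0.1, 0], [0, 0, -1.3]], [[3.7, 0.2, 0], [0, 0, -1.3]], [[3.7, 0.3, 0], [0, 0, -1.3]], [[3.7, 0.4, 0.2], [0, 0, -1.3]], [[3.7, 0.5, 0.4], [0, 0, -1.3]], [[3.0, 0.6, 0.4], [0, 0, -1.3]], [[1.5, 0.3, 0.2], [0, 0, -1]]]' --fingers 1

```text
t: 22.65
tool_pos: [0.5943, -0.0246, 0.3304]
tool_rot: [-2.102, -2.306, 0.015]
contact_force: [-0.1, -0.2, -0.3]
opening: 0.0854
```

Request:
jog_arm --steps '[[[0, 0, 0], [0, 0, 0]], [[0, 0, 0], [0, 0, 0]]]'

```text
t: 22.85
tool_pos: [0.5937, -0.0234, 0.3271]
tool_rot: [-2.096, -2.306, 0.021]
contact_force: [0.1, -0.4, -0.7]
opening: 0.0855
```

```bash
python3 -c "
from h import *
need([.600,.0025,.1],5.4,3)"
```

```text
gp now [ 0.5937 -0.0234  0.1721] q [-0.17  0.05  1.75  0.    1.37 -0.26] open 0.0855 F [ 0.1 -0.4 -0.7] t 22.9
total world cm [ 0.63  2.59 -7.21] turn [-1.5 -0.5  0.1] 3 rows
[[[0.8,0.4,2.4],[-0.5,-0.2,0.0]],[[0.8,0.3,2.4],[-0.5,-0.2,0.0]],[[0.8,0.3,2.4],[-0.5,-0.2,0.0]]]
```

Request:
jog_arm --steps '[[[1.2, 0.4, 1.5], [-0.8, -0.3, 0]], [[1.3, 0.4, 2.5], [-0.7, -0.2, 0]], [[0, 0, 2.4], [0, 0, 0]], [[0, 0, 0.8], [0, 0, 0]], [[0, 0, 0], [0, 0, 0]], [[0, 0, 0], [0, 0, 0]]]'

```text
t: 23.45
tool_pos: [0.5998, -0.0054, 0.2546]
tool_rot: [2.123, 2.31, -0.0]
contact_force: [-0.4, 0.1, 0.4]
opening: 0.0857
```

```bash
python3 -c "
from h import *
need([.600,.0025,.045],5.4,3)"
```

```text
gp now [ 0.5998 -0.0054  0.0996] q [-0.13  0.13  1.79 -0.    1.22 -0.22] open 0.0857 F [-0.4  0.1  0.4] t 23.4
total world cm [ 0.02  0.79 -5.46] turn [ 0.1  0.2 -0.6] 2 rows
[[[0.4,0.0,2.7],[0.1,0.1,-0.3]],[[0.4,0.0,2.7],[0.1,0.1,-0.3]]]
```

Request:
jog_arm --steps '[[[0.8, 0, 0.5], [0, 0, -0.6]], [[0, 0, 1.5], [0, 0, 0]], [[0, 0, 1.5], [0, 0, 0]], [[0, 0, 1.0], [0, 0, 0]], [[0, 0, 0.3], [0, 0, 0]], [[0, 0, 0], [0, 0, 0]]]'

```text
t: 24.05
tool_pos: [0.6004, 0.0021, 0.2053]
tool_rot: [2.109, 2.318, 0.004]
contact_force: [-0.3, -0.5, -0.4]
opening: 0.0854
```

```bash
python3 -c "
from h import *
need([.600,.0025,.045],5.4,3)"
```

```text
gp now [0.6004 0.0021 0.0503] q [-0.12  0.2   1.81 -0.    1.13 -0.21] open 0.0854 F [-0.3 -0.5 -0.4] t 24.1
total world cm [-0.04  0.04 -0.53] turn [0.4 0.2 0. ] 1 rows
[[[0.0,-0.0,0.5],[0.4,0.2,0.0]]]
```

Request:
jog_arm --steps '[[[0, 0, 0.4], [0.3, 0.2, 0]], [[0, 0, 0.1], [0, 0, 0]]]'

```text
t: 24.25
tool_pos: [0.6006, 0.0021, 0.2001]
tool_rot: [2.113, 2.323, 0.001]
contact_force: [0.3, 0.7, 0.8]
opening: 0.0853
```

Request:
jog_arm --steps '[[[0, 0, 0], [0, 0, 0]], [[0, 0, 0], [0, 0, 0]], [[0, 0, 0], [0, 0, 0]], [[0, 0, 0], [0, 0, 0]], [[0, 0, 0], [0, 0, 0]], [[0, 0, 0], [0, 0, 0]]]' --fingers -1

```text
t: 24.85
tool_pos: [0.6008, 0.002, 0.201]
tool_rot: [2.113, 2.322, 0.002]
contact_force: [-0.6, -0.2, -0.7]
opening: 0.0451
```

```bash
python3 -c "
from h import *
need([.600,.0025,.045],5.4,3)"
```

```text
gp now [0.6008 0.002  0.046 ] q [-0.12  0.2   1.81 -0.    1.12 -0.21] open 0.0451 F [-0.6 -0.2 -0.7] t 24.9
total world cm [-0.08  0.05 -0.1 ] turn [0.1 0.  0. ] 1 rows
[[[0.1,-0.1,0.1],[0.1,0.0,0.0]]]
```

Request:
jog_arm --steps '[[[0, 0, -1], [0, 0, 0]], [[0, 0, -2], [0, 0, 0]], [[0, 0, -3], [0, 0, 0]], [[0, 0, -3], [0, 0, 0]], [[0, 0, -1], [0, 0, 0]], [[0, 0, 0], [0, 0, 0]]]'

```text
t: 25.45
tool_pos: [0.5989, 0.0023, 0.3026]
tool_rot: [-2.112, -2.321, 0.004]
contact_force: [-0.3, 0.3, -3.3]
opening: 0.0455
```

```bash
python3 -c "
from h import *
need([.512,.296,.15],-4.7,3.8)"
```

```text
gp now [0.5989 0.0023 0.1476] q [-0.12  0.08  1.76 -0.    1.31 -0.21] open 0.0455 F [-0.3  0.3 -3.3] t 25.4
total world cm [-8.69 29.37  0.24] turn [-0.3 -0.  10.1] 9 rows
[[[3.3,-0.7,-0.0],[-0.0,-0.0,1.1]],[[3.3,-0.7,-0.0],[-0.0,-0.0,1.1]],[[3.3,-0.8,-0.0],[-0.0,-0.0,1.1]],[[3.3,-0.8,-0.0],[-0.0,-0.0,1.1]],[[3.3,-0.9,-0.0],[-0.0,-0.0,1.1]],[[3.3,-1.0,-0.0],[-0.0,-0.0,1.1]],[[3.2,-1.0,-0.0],[-0.0,-0.0,1.1]],[[3.2,-1.1,-0.0],[-0.0,-0.0,1.1]]]
[[[3.2,-1.2,-0.0],[-0.0,-0.0,1.1]]]
```

Request:
jog_arm --steps '[[[3.0, -0.7, 0], [0, 0, 1.1]], [[3.3, -0.7, 0], [0, 0, 1.1]], [[3.3, -0.8, 0], [0, 0, 1.1]], [[3.3, -0.8, 0], [0, 0, 1.1]], [[3.3, -0.9, 0], [0, 0, 1.1]], [[3.3, -1.0, 0], [0, 0, 1.1]], [[2.5, -0.8, 0], [0, 0, 1.1]], [[1.0, -0.4, 0], [0, 0, 1.1]]]'

```text
t: 26.25
tool_pos: [0.5249, 0.2359, 0.2893]
tool_rot: [-2.289, -2.132, 0.028]
contact_force: [-0.5, 0.4, -3.8]
opening: 0.0454
```

Request:
jog_arm --steps '[[[0, 0, 0], [0, 0, 0]], [[0, 0, 0], [0, 0, 0]]]'

```text
t: 26.45
tool_pos: [0.5232, 0.237, 0.2856]
tool_rot: [-2.284, -2.135, 0.036]
contact_force: [-0.6, -0.4, -3.7]
opening: 0.0451
```

```bash
python3 -c "
from h import *
need([.512,.296,.08],-4.7,3)
save('scene','s6')"
```

```text
gp now [0.5232 0.237  0.1306] q [0.3  0.04 1.83 0.   1.3  0.36] open 0.0451 F [-0.6 -0.4 -3.7] t 26.4
total world cm [-1.12  5.9  -5.06] turn [-1.5  0.4  0.8] 3 rows
[[[1.9,-0.5,1.7],[-0.5,0.1,0.3]],[[1.9,-0.5,1.7],[-0.5,0.1,0.3]],[[1.9,-0.5,1.7],[-0.5,0.1,0.3]]]
```

View pics/s6.png

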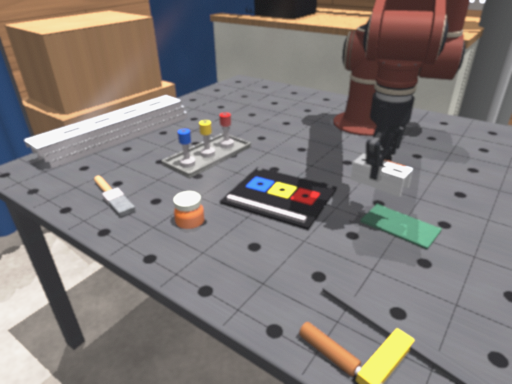

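The part is held near (385,172), above the plate at (400,225). All three stops are still upright in the tray.

Request:
jog_arm --steps '[[[2.0, -0.5, 1.0], [-0.5, 0.1, 0.3]], [[2.0, -0.5, 1.5], [-0.5, 0.1, 0.3]], [[1.5, -0.4, 1.5], [-0.5, 0.2, 0.2]], [[0.3, 0, 1.0], [0, 0, 0]], [[0, 0, 0], [0, 0, 0]], [[0, 0, 0], [0, 0, 0]]]'

```text
t: 27.1
tool_pos: [0.5155, 0.2912, 0.2327]
tool_rot: [2.318, 2.119, -0.003]
contact_force: [-0.4, 0.2, -2.8]
opening: 0.0453
```

```bash
python3 -c "
from h import *
need([.512,.296,.052],-4.7,3)"
```

```text
gp now [0.5155 0.2912 0.0777] q [ 0.39  0.14  1.82 -0.    1.18  0.48] open 0.0453 F [-0.4  0.2 -2.8] t 27.1
total world cm [-0.35  0.48 -2.57] turn [-0.   0.1 -0.4] 1 rows
[[[0.5,-0.4,2.6],[-0.0,0.1,-0.4]]]
```

Request:
jog_arm --steps '[[[0.5, -0.4, 0.8], [0, 0, -0.4]], [[0, 0, 1.2], [0, 0, 0]], [[0, 0, 0.6], [0, 0, 0]], [[0, 0, 0], [0, 0, 0]]]'

```text
t: 27.5
tool_pos: [0.513, 0.2952, 0.2063]
tool_rot: [2.311, 2.124, 0.0]
contact_force: [-0.3, -0.1, -3.2]
opening: 0.0453
```

```bash
python3 -c "
from h import *
need([.512,.296,.044],-4.7,3)"
```

```text
gp now [0.513  0.2952 0.0513] q [ 0.4   0.18  1.83 -0.    1.13  0.48] open 0.0453 F [-0.3 -0.1 -3.2] t 27.5
total world cm [-0.1   0.08 -0.73] turn [ 0.1  0.1 -0.1] 1 rows
[[[0.1,-0.1,0.7],[0.1,0.1,-0.1]]]
```

Request:
jog_arm --steps '[[[0.1, -0.1, 0.4], [0, 0, 0]], [[0, 0, 0.3], [0, 0, 0]], [[0, 0, 0.2], [0, 0, 0]]]'

```text
t: 27.8
tool_pos: [0.5127, 0.2964, 0.199]
tool_rot: [2.311, 2.124, -0.001]
contact_force: [-9.2, -5.6, 18.8]
opening: 0.0454
```

Request:
jog_arm --steps '[[[0, 0, 0], [0, 0, 0]], [[0, 0, 0], [0, 0, 0]], [[0, 0, 0], [0, 0, 0]], [[0, 0, 0], [0, 0, 0]], [[0, 0, 0], [0, 0, 0]]]' --fingers 1

```text
t: 28.3
tool_pos: [0.5144, 0.2972, 0.2021]
tool_rot: [2.309, 2.122, 0.009]
contact_force: [0.3, 0.0, -0.5]
opening: 0.0856
```

Request:
jog_arm --steps '[[[0, 0, -1], [0, 0, 0]], [[0, 0, -2], [0, 0, 0]], [[0, 0, -3], [0, 0, 0]], [[0, 0, -4], [0, 0, 0]], [[0, 0, -4], [0, 0, 0]], [[0, 0, -3], [0, 0, 0]], [[0, 0, 0], [0, 0, 0]]]'

```text
t: 29.0
tool_pos: [0.5123, 0.2969, 0.3807]
tool_rot: [2.31, 2.123, 0.007]
contact_force: [0.9, -0.2, 0.9]
opening: 0.0853
```

```bash
python3 -c "
from h import *
save('scene','s7')
need([.412,-.2785,.19],-5,4.5)"
```

```text
gp now [0.512  0.2968 0.2234] q [ 0.4  -0.01  1.72 -0.    1.43  0.48] open 0.0854 F [ 0.3  0.1 -0.1] t 29.1
total world cm [-10.   -57.53  -3.34] turn [0.2 0.1 0.2] 13 rows
[[[-4.5,-0.4,0.3],[0.0,0.0,0.0]],[[-4.5,-0.4,0.3],[0.0,0.0,0.0]],[[-4.5,-0.4,0.3],[0.0,0.0,0.0]],[[-4.5,-0.4,0.3],[0.0,0.0,0.0]],[[-4.5,-0.4,0.3],[0.0,0.0,0.0]],[[-4.5,-0.4,0.3],[0.0,0.0,0.0]],[[-4.5,-0.4,0.3],[0.0,0.0,0.0]],[[-4.5,-0.4,0.3],[0.0,0.0,0.0]]]
[[[-4.5,-0.4,0.3],[0.0,0.0,0.0]],[[-4.5,-0.4,0.3],[0.0,0.0,0.0]],[[-4.5,-0.4,0.3],[0.0,0.0,0.0]],[[-4.5,-0.4,0.3],[0.0,0.0,0.0]],[[-4.5,-0.4,0.3],[0.0,0.0,0.0]]]
```

View pics/s7.png

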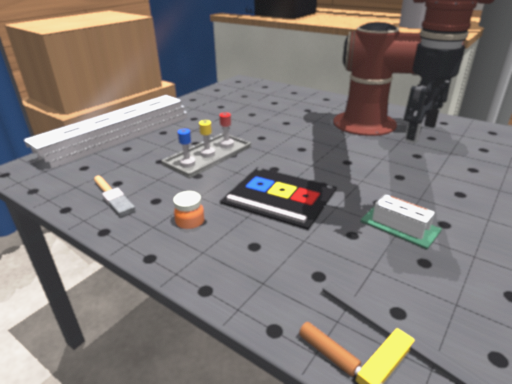

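The part lies on the plate around (405,217). I'll move toward the tray and check it from the top.

Request:
jog_arm --steps '[[[-4.5, -0.4, 0.0], [0, 0, 0]], [[-4.5, -0.4, 0.0], [0, 0, 0]], [[-4.5, -0.4, 0.0], [0, 0, 0]], [[-4.5, -0.4, 0.0], [0, 0, 0]], [[-4.5, -0.4, 0.0], [0, 0, 0]], [[-4.5, -0.4, 0.0], [0, 0, 0]], [[-4.5, -0.4, 0.0], [0, 0, 0]], [[-4.5, -0.4, 0.0], [0, 0, 0]]]' --fingers 0.4

```text
t: 29.85
tool_pos: [0.4453, -0.0667, 0.3675]
tool_rot: [-2.295, -2.135, 0.015]
contact_force: [0.3, -0.9, -1.0]
opening: 0.0599
```

Request:
jog_arm --steps '[[[-4.5, -2.0, 0.0], [0, 0, 0]], [[-4.5, -2.0, 0.0], [0, 0, 0]], [[-3.0, -1.0, 0], [0, 0, 0]], [[0, 0, 0], [0, 0, 0]]]'

```text
t: 30.25
tool_pos: [0.3822, -0.1879, 0.3621]
tool_rot: [-2.296, -2.121, 0.021]
contact_force: [0.7, 0.0, 0.7]
opening: 0.0597
```

```bash
python3 -c "
from h import *
im=save('top','t7')
need([.412,-.2785,.17],-5,4)
cv2.imwrite('pics/t7z.png',cv2.resize(im[220:285,75:175],None,fx=7,fy=7,interpolation=cv2.INTER_CUBIC)[:,:,::-1])
"
```

```text
gp now [ 0.3826 -0.1868  0.2068] q [-0.63 -0.42  2.1  -0.01  1.49 -0.55] open 0.0597 F [ 0.4  0.5 -0.6] t 30.3
total world cm [ 2.94 -9.17 -3.68] turn [-1.2 -0.1  0.5] 3 rows
[[[-3.0,1.2,1.2],[-0.4,-0.0,0.2]],[[-3.0,1.2,1.2],[-0.4,-0.0,0.2]],[[-3.0,1.2,1.2],[-0.4,-0.0,0.2]]]
```

View pics/t7.png

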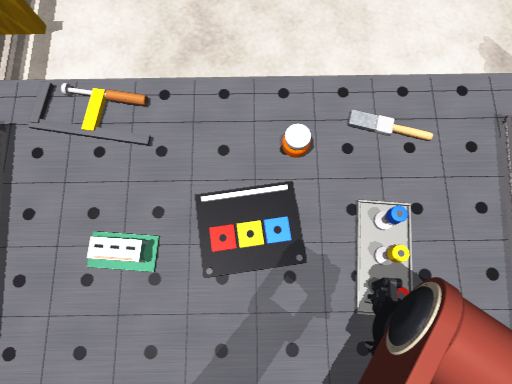

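View pics/t7z.png

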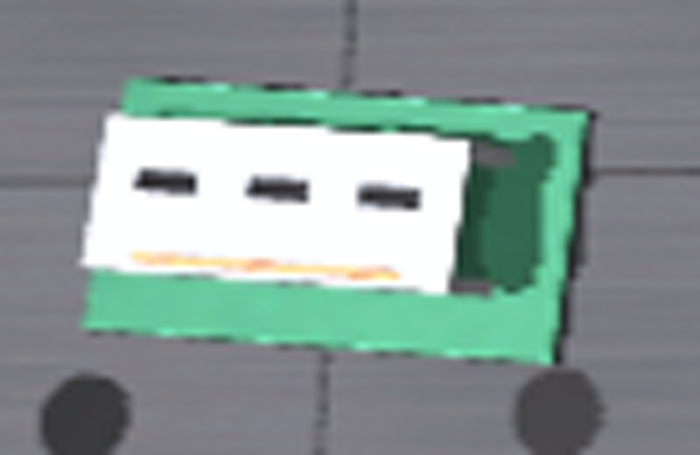

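```bash
python3 - <<'E'
from h import *
np.set_printoptions(precision=4,suppress=True)
Z=lambda x,y,z:onz('top',75+(x+.5)/7-.5,220+(y+.5)/7-.5,z)
for nm,pts,z in(('part',((107,113),(470,137),(448,292),(82,265)),.053),('plate',((127,77),(590,107),(556,362),(85,327)),.008)):
    Q=np.array([Z(*p,z) for p in pts]);a=Q[0]+Q[3]-Q[1]-Q[2]
    print(nm,Q.mean(0),[round(np.linalg.norm(Q[i]-Q[(i+1)%4]),4) for i in range(4)],np.degrees(np.arctan2(a[1],a[0])))
E
```

```text
part [0.5147 0.2969 0.053 ] [np.float64(0.1114), np.float64(0.0463), np.float64(0.1108), np.float64(0.0456)] 85.25039659251797
plate [0.5131 0.2949 0.008 ] [np.float64(0.1511), np.float64(0.0804), np.float64(0.1503), np.float64(0.0793)] 85.27856177724733
```

The part is 2.5 mm from the plate centre and aligned within 0.1°. Next is the red stop, at (0.4125,-0.279).

Request:
jog_arm --steps '[[[-3.0, 1.0, 0], [-0.6, 0, 0.2]], [[-3.0, 1.2, 0], [-0.6, 0, 0.3]], [[-2.2, 1.0, 0.5], [0, 0, 0]], [[-0.3, 0.2, 1.0], [0, 0, 0]], [[0, 0, 0], [0, 0, 0]], [[0, 0, 0], [0, 0, 0]]]'

```text
t: 30.9
tool_pos: [0.412, -0.2705, 0.3393]
tool_rot: [-2.299, -2.123, -0.007]
contact_force: [-0.1, -0.3, 0.9]
opening: 0.0598
```

```bash
python3 -c "
from h import *
need([.4125,-.279,.13],-5,4)"
```

```text
gp now [ 0.412  -0.2705  0.1843] q [-0.73 -0.22  1.98  0.01  1.39 -0.65] open 0.0598 F [-0.1 -0.3  0.9] t 30.9
total world cm [ 0.05 -0.85 -5.43] turn [-0.3 -0.6  0.4] 2 rows
[[[-0.5,0.1,2.7],[-0.2,-0.3,0.2]],[[-0.4,0.1,2.7],[-0.2,-0.3,0.2]]]
```

Request:
jog_arm --steps '[[[-0.9, 0.2, 1.0], [-0.3, -0.6, 0.4]], [[0, 0, 2.0], [0, 0, 0]], [[0, 0, 1.8], [0, 0, 0]], [[0, 0, 0.5], [0, 0, 0]], [[0, 0, 0], [0, 0, 0]]]'

```text
t: 31.4
tool_pos: [0.4139, -0.2738, 0.2857]
tool_rot: [-2.308, -2.131, -0.002]
contact_force: [-0.4, 0.8, 0.8]
opening: 0.0599
```

```bash
python3 -c "
from h import *
need([.4125,-.279,.0915],-5,4)"
```

```text
gp now [ 0.4139 -0.2738  0.1307] q [-0.73 -0.15  2.02  0.    1.28 -0.66] open 0.0599 F [-0.4  0.8  0.8] t 31.4
total world cm [-0.14 -0.52 -3.92] turn [ 0.  -0.1  0.4] 1 rows
[[[-0.5,-0.1,3.9],[0.0,-0.1,0.4]]]
```

Request:
jog_arm --steps '[[[-0.5, -0.1, 1.0], [0, 0, 0.3]], [[0, 0, 1.5], [0, 0, 0]], [[0, 0, 1.0], [0, 0, 0]], [[0, 0, 0.4], [0, 0, 0]], [[0, 0, 0], [0, 0, 0]]]'

```text
t: 31.9
tool_pos: [0.413, -0.2786, 0.2456]
tool_rot: [2.311, 2.124, 0.003]
contact_force: [-0.7, -0.2, 0.3]
opening: 0.0598
```

```bash
python3 -c "
from h import *
need([.4125,-.279,.0915],-5,4)"
```

```text
gp now [ 0.413  -0.2786  0.0906] q [-0.74 -0.1   2.04  0.    1.2  -0.66] open 0.0598 F [-0.7 -0.2  0.3] t 31.9
total world cm [-0.05 -0.04  0.09] turn [0.2 0.  0.2] 1 rows
[[[-0.0,-0.0,-0.1],[0.2,0.0,0.2]]]
```

Request:
jog_arm --steps '[[[0, 0, -0.1], [0.2, 0, 0]], [[0, 0, 0], [0, 0, 0]], [[0, 0, 0], [0, 0, 0]], [[0, 0, 0], [0, 0, 0]], [[0, 0, 0], [0, 0, 0]], [[0, 0, 0], [0, 0, 0]]]' --fingers -1

```text
t: 32.5
tool_pos: [0.4131, -0.2788, 0.2469]
tool_rot: [2.313, 2.125, -0.001]
contact_force: [0.5, -1.3, -1.5]
opening: 0.0331
```

Request:
jog_arm --steps '[[[0, 0, -1], [0, 0, 0]], [[0, 0, -2], [0, 0, 0]], [[0, 0, -3], [0, 0, 0]], [[0, 0, -3], [0, 0, 0]], [[0, 0, -3], [0, 0, 0]], [[0, 0, -2], [0, 0, 0]], [[0, 0, 0], [0, 0, 0]]]'

```text
t: 33.2
tool_pos: [0.4117, -0.2772, 0.3911]
tool_rot: [-2.307, -2.121, 0.003]
contact_force: [0.3, -0.4, -3.6]
opening: 0.0331
```

```bash
python3 -c "
from h import *
need([.5385,.072,.21],8,4)"
```

```text
gp now [ 0.4117 -0.2772  0.2361] q [-0.74 -0.25  1.92 -0.    1.48 -0.66] open 0.0331 F [ 0.3 -0.4 -3.6] t 33.2
total world cm [12.68 34.92 -2.61] turn [ -0.4  -0.3 -12.8] 10 rows
[[[3.6,1.0,0.3],[-0.0,-0.0,-1.3]],[[3.6,1.1,0.3],[-0.0,-0.0,-1.3]],[[3.5,1.1,0.3],[-0.0,-0.0,-1.3]],[[3.5,1.2,0.3],[-0.0,-0.0,-1.3]],[[3.5,1.3,0.3],[-0.0,-0.0,-1.3]],[[3.5,1.4,0.3],[-0.0,-0.0,-1.3]],[[3.4,1.4,0.3],[-0.0,-0.0,-1.3]],[[3.4,1.5,0.3],[-0.0,-0.0,-1.3]]]
[[[3.4,1.6,0.3],[-0.0,-0.0,-1.3]],[[3.3,1.7,0.3],[-0.0,-0.0,-1.3]]]
```

Request:
jog_arm --steps '[[[3.2, 1.0, 0], [0, 0, -1.3]], [[3.6, 1.1, 0], [0, 0, -1.3]], [[3.5, 1.1, 0], [0, 0, -1.3]], [[3.5, 1.2, 0], [0, 0, -1.3]], [[3.5, 1.3, 0], [0, 0, -1.3]], [[3.5, 1.4, 0.2], [0, 0, -1.3]], [[3.4, 1.4, 0.3], [0, 0, -1.3]], [[3.2, 1.5, 0.3], [0, 0, -1.3]]]'

```text
t: 34.0
tool_pos: [0.5122, 0.0039, 0.3739]
tool_rot: [-2.102, -2.311, 0.011]
contact_force: [1.0, 0.2, -3.9]
opening: 0.033
```

```bash
python3 -c "
from h import *
need([.5385,.072,.2],8,3)"
```

```text
gp now [0.5122 0.0039 0.2189] q [-0.14 -0.2   1.9   0.    1.46 -0.23] open 0.033 F [ 1.   0.2 -3.9] t 34.0
total world cm [ 2.63  6.81 -1.89] turn [-0.9 -0.5 -2.6] 3 rows
[[[2.2,1.1,0.6],[-0.3,-0.2,-0.9]],[[2.2,1.1,0.6],[-0.3,-0.2,-0.9]],[[2.1,1.2,0.6],[-0.3,-0.2,-0.9]]]
```

Request:
jog_arm --steps '[[[2.5, 1.2, 0.5], [-0.5, -0.3, -1]], [[2.2, 1.1, 1.0], [-0.4, -0.2, -1]], [[1.0, 0.6, 1.5], [0, 0, -0.6]], [[0.2, 0, 2.0], [0, 0, 0]], [[0, 0, 1.5], [0, 0, 0]], [[0, 0, 0], [0, 0, 0]], [[0, 0, 0], [0, 0, 0]]]'

```text
t: 34.7
tool_pos: [0.5319, 0.0716, 0.2955]
tool_rot: [-2.043, -2.371, 0.018]
contact_force: [0.3, 0.1, -3.4]
opening: 0.0333
```

```bash
python3 -c "
from h import *
need([.5385,.072,.11],8,3)"
```

```text
gp now [0.5319 0.0716 0.1405] q [-0.   -0.06  1.91 -0.    1.3  -0.15] open 0.0333 F [ 0.3  0.1 -3.4] t 34.7
total world cm [ 0.66  0.04 -3.05] turn [-0.9 -0.1  0.5] 2 rows
[[[-0.0,0.4,1.5],[-0.5,-0.0,0.3]],[[-0.0,0.3,1.5],[-0.5,-0.0,0.3]]]
```

Request:
jog_arm --steps '[[[0, 0.7, 0.8], [-0.9, 0, 0.4]], [[0, 0, 1.2], [0, 0, 0]], [[0, 0, 0.8], [0, 0, 0]], [[0, 0, 0], [0, 0, 0]], [[0, 0, 0], [0, 0, 0]]]'

```text
t: 35.2
tool_pos: [0.5392, 0.0704, 0.2682]
tool_rot: [2.062, 2.369, 0.003]
contact_force: [0.2, -0.0, -3.1]
opening: 0.0333
```

```bash
python3 -c "
from h import *
need([.5385,.072,.1],8,3)"
```

```text
gp now [0.5392 0.0704 0.1132] q [-0.01 -0.02  1.92  0.    1.24 -0.15] open 0.0333 F [ 0.2 -0.  -3.1] t 35.2
total world cm [-0.07  0.16 -1.32] turn [ 0.1 -0.  -0.1] 1 rows
[[[0.2,-0.1,1.3],[0.1,-0.0,-0.1]]]
```

Request:
jog_arm --steps '[[[0.2, -0.1, 0.7], [0, 0, 0]], [[0, 0, 0.5], [0, 0, 0]], [[0, 0, 0], [0, 0, 0]]]'

```text
t: 35.5
tool_pos: [0.5381, 0.0724, 0.2564]
tool_rot: [2.061, 2.368, 0.004]
contact_force: [-0.2, -0.8, -3.7]
opening: 0.0332
```

```bash
python3 -c "
from h import *
need([.5385,.072,.099],8,3)"
```

```text
gp now [0.5381 0.0724 0.1014] q [-0.   -0.    1.93  0.    1.21 -0.14] open 0.0332 F [-0.2 -0.8 -3.7] t 35.5
total world cm [ 0.04 -0.04 -0.24] turn [ 0.2 -0.  -0.1] 1 rows
[[[-0.0,0.0,0.2],[0.2,-0.0,-0.1]]]
```

Request:
jog_arm --steps '[[[0, 0, 0.2], [0.2, 0, 0]], [[0, 0, 0.2], [0, 0, 0]]]'

```text
t: 35.7
tool_pos: [0.5389, 0.0723, 0.255]
tool_rot: [2.061, 2.369, -0.0]
contact_force: [-7.5, -1.2, 12.3]
opening: 0.0328
```

Contact. Release and rise, then look.

Request:
jog_arm --steps '[[[0, 0, 0], [0, 0, 0]], [[0, 0, 0], [0, 0, 0]], [[0, 0, 0], [0, 0, 0]], [[0, 0, 0], [0, 0, 0]]]' --fingers 0.4

```text
t: 36.1
tool_pos: [0.5407, 0.0724, 0.2584]
tool_rot: [2.058, 2.366, 0.007]
contact_force: [-0.6, 0.3, 0.4]
opening: 0.0597
```

Request:
jog_arm --steps '[[[0, 0, -1], [0, 0, 0]], [[0, 0, -2], [0, 0, 0]], [[0, 0, -3], [0, 0, 0]], [[0, 0, -4], [0, 0, 0]], [[0, 0, -1], [0, 0, 0]], [[0, 0, 0], [0, 0, 0]]]'

```text
t: 36.7
tool_pos: [0.5394, 0.0725, 0.374]
tool_rot: [2.058, 2.366, 0.006]
contact_force: [0.4, -0.5, -0.4]
opening: 0.0596
```

```bash
python3 -c "
from h import *
save('scene','s8')
need([.492,-.285,.2],-5,4)"
```

```text
gp now [0.5395 0.0725 0.2186] q [-0.   -0.12  1.83 -0.    1.42 -0.14] open 0.0596 F [ 0.8 -0.4  0.8] t 36.8
total world cm [ -4.75 -35.75  -1.86] turn [ 0.4  0.  13. ] 10 rows
[[[-3.5,-1.0,0.2],[0.0,0.0,1.3]],[[-3.5,-0.9,0.2],[0.0,0.0,1.3]],[[-3.5,-0.8,0.2],[0.0,0.0,1.3]],[[-3.5,-0.7,0.2],[0.0,0.0,1.3]],[[-3.5,-0.6,0.2],[0.0,0.0,1.3]],[[-3.6,-0.6,0.2],[0.0,0.0,1.3]],[[-3.6,-0.5,0.2],[0.0,0.0,1.3]],[[-3.6,-0.4,0.2],[0.0,0.0,1.3]]]
[[[-3.6,-0.3,0.2],[0.0,0.0,1.3]],[[-3.6,-0.2,0.2],[0.0,0.0,1.3]]]
```

View pics/s8.png

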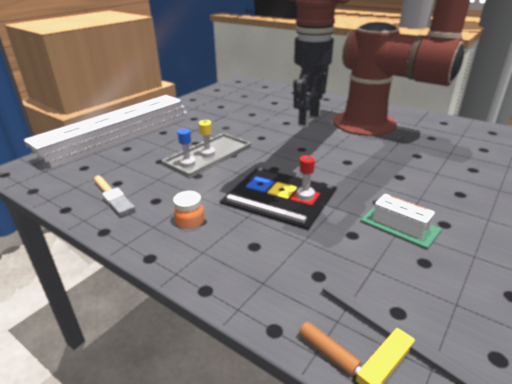

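Red stands upright on its pad at (307,190). Yellow next.

Request:
jog_arm --steps '[[[-3.2, -1.0, 0], [0, 0, 1.3]], [[-3.5, -0.9, 0], [0, 0, 1.3]], [[-3.5, -0.8, 0], [0, 0, 1.3]], [[-3.5, -0.7, 0], [0, 0, 1.3]], [[-3.5, -0.6, 0], [0, 0, 1.3]], [[-3.6, -0.6, 0], [0, 0, 1.3]], [[-3.6, -0.5, 0], [-0.1, 0, 1.3]], [[-3.4, -0.4, 0], [-0.1, 0, 1.3]]]'

```text
t: 37.55
tool_pos: [0.4967, -0.2139, 0.358]
tool_rot: [-2.258, -2.167, 0.002]
contact_force: [0.3, 0.2, -0.4]
opening: 0.0597
```

Request:
jog_arm --steps '[[[-3.2, -0.3, 0], [-0.2, 0, 1.3]], [[-1.5, -0.1, 0], [-0.2, 0, 0.8]], [[0, 0, 0], [0, 0, 0]], [[0, 0, 0], [0, 0, 0]]]'

```text
t: 37.95
tool_pos: [0.4877, -0.2646, 0.3503]
tool_rot: [-2.301, -2.113, -0.002]
contact_force: [-0.0, 0.2, -1.2]
opening: 0.0596
```

```bash
python3 -c "
from h import *
need([.492,-.285,.13],-5,4)"
```

```text
gp now [ 0.4877 -0.2646  0.1953] q [-0.63 -0.07  1.83  0.01  1.4  -0.55] open 0.0596 F [-0.   0.2 -1.2] t 38.0
total world cm [ 0.43 -2.04 -6.53] turn [-0.7 -0.8  0.1] 2 rows
[[[-1.0,0.3,3.2],[-0.3,-0.4,0.1]],[[-1.0,0.3,3.3],[-0.3,-0.4,0.1]]]
```

Request:
jog_arm --steps '[[[-1.6, 0.5, 0.3], [-0.6, -0.8, 0]], [[-0.5, 0, 1.5], [0, 0, 0]], [[0, 0, 2.5], [0, 0, 0]], [[0, 0, 1.5], [0, 0, 0]], [[0, 0, 0], [0, 0, 0]], [[0, 0, 0], [0, 0, 0]]]'

```text
t: 38.55
tool_pos: [0.4923, -0.2835, 0.2865]
tool_rot: [-2.305, -2.131, 0.002]
contact_force: [-0.2, -0.7, 0.6]
opening: 0.0597
```

```bash
python3 -c "
from h import *
need([.492,-.285,.0915],-5,4)"
```

```text
gp now [ 0.4923 -0.2835  0.1315] q [-0.65  0.02  1.85 -0.    1.27 -0.57] open 0.0597 F [-0.2 -0.7  0.6] t 38.5
total world cm [-0.03 -0.15 -4.  ] turn [-0.1 -0.   0.5] 2 rows
[[[-0.1,-0.0,2.0],[-0.1,-0.0,0.3]],[[-0.1,-0.0,2.0],[-0.1,-0.0,0.3]]]
```

Request:
jog_arm --steps '[[[-0.1, 0, 1.0], [0, 0, 0.4]], [[0, 0, 1.5], [0, 0, 0]], [[0, 0, 1.0], [0, 0, 0]], [[0, 0, 0.4], [0, 0, 0]], [[0, 0, 0], [0, 0, 0]]]'

```text
t: 39.05
tool_pos: [0.4928, -0.2846, 0.2459]
tool_rot: [2.313, 2.124, -0.002]
contact_force: [-0.5, 0.3, 0.1]
opening: 0.0598
```

```bash
python3 -c "
from h import *
need([.492,-.285,.0915],-5,4)"
```

```text
gp now [ 0.4928 -0.2846  0.0909] q [-0.65  0.07  1.87 -0.    1.2  -0.57] open 0.0598 F [-0.5  0.3  0.1] t 39.0
total world cm [-0.08 -0.04  0.06] turn [-0.   0.1  0.1] 1 rows
[[[-0.1,-0.1,-0.1],[-0.0,0.1,0.1]]]
```

Request:
jog_arm --steps '[[[-0.1, -0.1, -0.1], [0, 0, 0]], [[0, 0, 0], [0, 0, 0]], [[0, 0, 0], [0, 0, 0]], [[0, 0, 0], [0, 0, 0]], [[0, 0, 0], [0, 0, 0]], [[0, 0, 0], [0, 0, 0]]]' --fingers -1

```text
t: 39.65
tool_pos: [0.4917, -0.2856, 0.2474]
tool_rot: [2.313, 2.123, -0.001]
contact_force: [0.4, 0.1, -2.3]
opening: 0.0331
```

Request:
jog_arm --steps '[[[0, 0, -1], [0, 0, 0]], [[0, 0, -2], [0, 0, 0]], [[0, 0, -3], [0, 0, 0]], [[0, 0, -3], [0, 0, 0]], [[0, 0, -3], [0, 0, 0]], [[0, 0, -2], [0, 0, 0]], [[0, 0, 0], [0, 0, 0]]]'

```text
t: 40.35
tool_pos: [0.4901, -0.2843, 0.3912]
tool_rot: [-2.309, -2.12, 0.004]
contact_force: [0.0, -0.0, -3.2]
opening: 0.0328
```

```bash
python3 -c "
from h import *
need([.5465,.0109,.235],8,4)"
```

```text
gp now [ 0.4901 -0.2843  0.2362] q [-0.66 -0.08  1.76 -0.    1.46 -0.57] open 0.0328 F [ 0.  -0.  -3.2] t 40.4
total world cm [ 5.64 29.52 -0.12] turn [ -0.4  -0.2 -12.9] 8 rows
[[[3.7,0.4,0.0],[-0.0,-0.0,-1.6]],[[3.7,0.5,0.0],[-0.0,-0.0,-1.6]],[[3.7,0.6,0.0],[-0.0,-0.0,-1.6]],[[3.7,0.7,0.0],[-0.0,-0.0,-1.6]],[[3.7,0.8,0.0],[-0.0,-0.0,-1.6]],[[3.6,0.9,0.0],[-0.0,-0.0,-1.6]],[[3.6,1.0,0.0],[-0.0,-0.0,-1.6]],[[3.6,1.1,0.0],[-0.0,-0.0,-1.6]]]
```

Request:
jog_arm --steps '[[[3.3, 0.4, 0], [0, 0, -1.6]], [[3.7, 0.5, 0], [0, 0, -1.6]], [[3.7, 0.6, 0], [0, 0, -1.6]], [[3.7, 0.7, 0], [0, 0, -1.6]], [[3.7, 0.8, 0], [0, 0, -1.6]], [[3.6, 0.9, 0], [0, 0, -1.6]], [[2.5, 0.8, 0], [0, 0, -1.6]], [[1.2, 0.5, 0], [0, 0, -1]]]'

```text
t: 41.15
tool_pos: [0.5395, -0.0217, 0.3814]
tool_rot: [-2.059, -2.347, 0.013]
contact_force: [-0.1, 0.0, -3.4]
opening: 0.0329
```

Request:
jog_arm --steps '[[[0, 0, 0], [0, 0, 0]], [[0, 0, 0], [0, 0, 0]]]'

```text
t: 41.35
tool_pos: [0.5391, -0.0209, 0.3793]
tool_rot: [-2.055, -2.347, 0.017]
contact_force: [0.0, -0.3, -3.9]
opening: 0.0333
```

```bash
python3 -c "
from h import *
need([.5465,.0109,.2],8,4)"
```

```text
gp now [ 0.5391 -0.0209  0.2243] q [-0.18 -0.13  1.83  0.    1.46 -0.31] open 0.0333 F [ 0.  -0.3 -3.9] t 41.4
total world cm [ 0.74  3.18 -2.43] turn [-1.3 -0.5 -0.4] 2 rows
[[[1.5,0.6,1.2],[-0.7,-0.3,-0.2]],[[1.5,0.6,1.2],[-0.7,-0.3,-0.2]]]
```

Request:
jog_arm --steps '[[[1.5, 0.6, 0], [-0.7, -0.3, -0.4]], [[1.4, 0.5, 1.0], [-0.6, -0.2, 0]], [[0.2, 0, 2.5], [0, 0, 0]], [[0, 0, 2.5], [0, 0, 0]], [[0, 0, 1.2], [0, 0, 0]], [[0, 0, 0], [0, 0, 0]], [[0, 0, 0], [0, 0, 0]]]'

```text
t: 42.05
tool_pos: [0.5467, 0.0113, 0.3034]
tool_rot: [2.067, 2.362, 0.003]
contact_force: [-0.1, -1.8, -3.0]
opening: 0.0331
```

```bash
python3 -c "
from h import *
need([.5465,.0109,.112],8,4)"
```

```text
gp now [0.5467 0.0113 0.1484] q [-0.12 -0.05  1.89 -0.    1.3  -0.25] open 0.0331 F [-0.1 -1.8 -3. ] t 42.0
total world cm [-0.02 -0.04 -3.64] turn [ 0.2  0.1 -0.4] 1 rows
[[[-0.0,-0.0,3.6],[0.2,0.1,-0.4]]]
```

Request:
jog_arm --steps '[[[0, 0, 1.0], [0, 0, -0.3]], [[0, 0, 1.5], [0, 0, 0]], [[0, 0, 1.0], [0, 0, 0]], [[0, 0, 0.3], [0, 0, 0]], [[0, 0, 0], [0, 0, 0]]]'

```text
t: 42.55
tool_pos: [0.548, 0.0109, 0.265]
tool_rot: [2.058, 2.364, 0.007]
contact_force: [-0.2, 0.6, -3.8]
opening: 0.0329
```

```bash
python3 -c "
from h import *
need([.5465,.0109,.1],8,4)"
```

```text
gp now [0.548  0.0109 0.11  ] q [-0.12 -0.    1.91 -0.    1.22 -0.25] open 0.0329 F [-0.2  0.6 -3.8] t 42.5
total world cm [-0.15  0.   -1.  ] turn [ 0.5  0.1 -0.1] 1 rows
[[[0.0,-0.2,1.0],[0.5,0.1,-0.1]]]
```

Request:
jog_arm --steps '[[[0, -0.2, 0.5], [0.4, 0, 0]], [[0, 0, 0.4], [0, 0, 0]], [[0, 0, 0], [0, 0, 0]]]'

```text
t: 42.85
tool_pos: [0.5463, 0.0105, 0.2558]
tool_rot: [2.061, 2.367, -0.001]
contact_force: [-0.2, 0.7, -3.8]
opening: 0.0328
```

```bash
python3 -c "
from h import *
need([.5465,.0109,.099],8,4)"
```

```text
gp now [0.5463 0.0105 0.1008] q [-0.12  0.01  1.92 -0.    1.21 -0.25] open 0.0328 F [-0.2  0.7 -3.8] t 42.9
total world cm [ 0.02  0.04 -0.18] turn [ 0.1  0.1 -0.1] 1 rows
[[[0.0,0.0,0.2],[0.1,0.1,-0.1]]]
```

Request:
jog_arm --steps '[[[0, 0, 0.2], [0, 0, 0]], [[0, 0, 0.2], [0, 0, 0]]]'

```text
t: 43.05
tool_pos: [0.5471, 0.0102, 0.2554]
tool_rot: [2.06, 2.367, -0.002]
contact_force: [-5.3, -0.5, 8.4]
opening: 0.0329
```

Request:
jog_arm --steps '[[[0, 0, 0], [0, 0, 0]], [[0, 0, 0], [0, 0, 0]], [[0, 0, 0], [0, 0, 0]], [[0, 0, 0], [0, 0, 0]]]' --fingers 0.4

```text
t: 43.45
tool_pos: [0.5491, 0.01, 0.2592]
tool_rot: [2.056, 2.362, 0.005]
contact_force: [0.4, 0.0, 0.4]
opening: 0.0599
```

Request:
jog_arm --steps '[[[0, 0, -1], [0, 0, 0]], [[0, 0, -2], [0, 0, 0]], [[0, 0, -3], [0, 0, 0]], [[0, 0, -4], [0, 0, 0]], [[0, 0, -1], [0, 0, 0]], [[0, 0, 0], [0, 0, 0]]]'

```text
t: 44.05
tool_pos: [0.5476, 0.0106, 0.3749]
tool_rot: [2.056, 2.362, 0.005]
contact_force: [0.2, 0.7, -0.6]
opening: 0.0597
```

```bash
python3 -c "
from h import *
save('scene','s9')
need([.5715,-.292,.2],-5,4)"
```

```text
gp now [0.5476 0.0106 0.2195] q [-0.12 -0.11  1.83 -0.    1.42 -0.25] open 0.0597 F [ 0.5 -0.7  1. ] t 44.1
total world cm [  2.39 -30.26  -1.95] turn [ 0.6  0.3 12.9] 8 rows
[[[-3.8,-0.2,0.3],[0.1,0.0,1.6]],[[-3.8,-0.1,0.3],[0.1,0.0,1.6]],[[-3.8,-0.0,0.3],[0.1,0.0,1.6]],[[-3.8,0.1,0.3],[0.1,0.0,1.6]],[[-3.8,0.2,0.3],[0.1,0.0,1.6]],[[-3.8,0.3,0.3],[0.1,0.0,1.6]],[[-3.8,0.4,0.2],[0.1,0.0,1.6]],[[-3.8,0.5,0.2],[0.1,0.0,1.6]]]
```

View pics/s9.png

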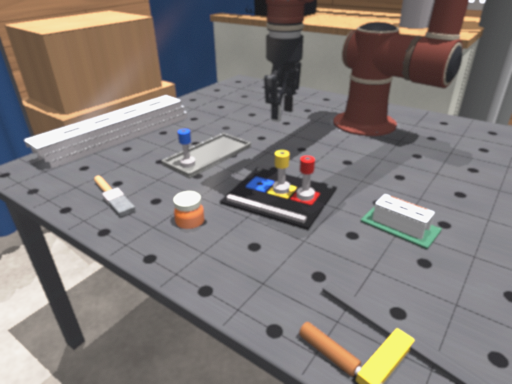

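Yellow is upright on its pad (282,185). Last is blue.

Request:
jog_arm --steps '[[[-3.4, -0.2, 0], [0, 0, 1.6]], [[-3.8, -0.1, 0], [0, 0, 1.6]], [[-3.8, 0, 0], [0, 0, 1.6]], [[-3.8, 0.1, 0], [0, 0, 1.6]], [[-3.8, 0.2, 0], [-0.1, 0, 1.6]], [[-3.8, 0.3, 0], [-0.1, 0, 1.6]], [[-3.6, 0.4, 0], [-0.1, 0, 1.6]], [[-2.0, 0.3, 0], [-0.1, -0.2, 1.2]]]'

```text
t: 44.9
tool_pos: [0.568, -0.2754, 0.359]
tool_rot: [-2.307, -2.128, 0.0]
contact_force: [0.0, 0.0, 0.8]
opening: 0.0602
```

Request:
jog_arm --steps '[[[0, 0, 0], [0, 0, 0]], [[0, 0, 0], [0, 0, 0]]]'

```text
t: 45.1
tool_pos: [0.5674, -0.277, 0.3556]
tool_rot: [-2.306, -2.121, 0.001]
contact_force: [0.8, -0.3, 0.3]
opening: 0.06
```

```bash
python3 -c "
from h import *
need([.5715,-.292,.13],-5,4)"
```

```text
gp now [ 0.5674 -0.277   0.2006] q [-0.57  0.1   1.64  0.    1.4  -0.49] open 0.06 F [ 0.8 -0.3  0.3] t 45.1
total world cm [ 0.41 -1.5  -7.06] turn [-0.4 -0.3  0.2] 2 rows
[[[-0.7,0.3,3.5],[-0.2,-0.1,0.1]],[[-0.7,0.3,3.5],[-0.2,-0.1,0.1]]]
```

Request:
jog_arm --steps '[[[-1.2, 0.4, 0.5], [-0.4, -0.3, 0]], [[-0.3, 0.1, 2.0], [0, 0, 0]], [[0, 0, 2.5], [0, 0, 0]], [[0, 0, 1.2], [0, 0, 0]], [[0, 0, 0], [0, 0, 0]], [[0, 0, 0], [0, 0, 0]]]'

```text
t: 45.7
tool_pos: [0.5729, -0.2885, 0.2909]
tool_rot: [2.302, 2.135, 0.001]
contact_force: [0.5, -0.6, 0.8]
opening: 0.0595
```

```bash
python3 -c "
from h import *
need([.5715,-.292,.0915],-5,4)"
```

```text
gp now [ 0.5729 -0.2885  0.1359] q [-0.58  0.18  1.67  0.    1.29 -0.51] open 0.0595 F [ 0.5 -0.6  0.8] t 45.7
total world cm [-0.14 -0.35 -4.44] turn [0.1 0.  0.7] 2 rows
[[[-0.2,-0.1,2.2],[0.1,0.0,0.3]],[[-0.2,-0.1,2.2],[0.1,0.0,0.3]]]
```

Request:
jog_arm --steps '[[[-0.3, -0.1, 1.2], [0, 0, 0.5]], [[0, 0, 1.6], [0, 0, 0]], [[0, 0, 1.1], [0, 0, 0]], [[0, 0, 0.4], [0, 0, 0]], [[0, 0, 0], [0, 0, 0]]]'

```text
t: 46.2
tool_pos: [0.5725, -0.2918, 0.2469]
tool_rot: [2.308, 2.122, 0.003]
contact_force: [-0.0, 0.9, -0.3]
opening: 0.0597
```

```bash
python3 -c "
from h import *
need([.5715,-.292,.0915],-5,4)"
```

```text
gp now [ 0.5725 -0.2918  0.0919] q [-0.59  0.23  1.69  0.    1.21 -0.5 ] open 0.0597 F [-0.   0.9 -0.3] t 46.2
total world cm [-0.1  -0.02 -0.04] turn [0.3 0.2 0.2] 1 rows
[[[-0.0,-0.1,0.0],[0.3,0.2,0.2]]]
```

Request:
jog_arm --steps '[[[0, -0.1, 0], [0.2, 0.2, 0]], [[0, 0, 0], [0, 0, 0]], [[0, 0, 0], [0, 0, 0]], [[0, 0, 0], [0, 0, 0]], [[0, 0, 0], [0, 0, 0]], [[0, 0, 0], [0, 0, 0]]]' --fingers -1

```text
t: 46.8
tool_pos: [0.5714, -0.2918, 0.247]
tool_rot: [2.312, 2.126, 0.003]
contact_force: [0.3, 0.1, -1.1]
opening: 0.0331
```

Request:
jog_arm --steps '[[[0, 0, -1], [0, 0, 0]], [[0, 0, -2], [0, 0, 0]], [[0, 0, -3], [0, 0, 0]], [[0, 0, -3], [0, 0, 0]], [[0, 0, -3], [0, 0, 0]], [[0, 0, -2], [0, 0, 0]], [[0, 0, 0], [0, 0, 0]]]'

```text
t: 47.5
tool_pos: [0.5703, -0.2912, 0.393]
tool_rot: [-2.31, -2.124, -0.002]
contact_force: [0.8, 0.8, -1.5]
opening: 0.0327
```

```bash
python3 -c "
from h import *
need([.555,-.0508,.235],8,4)"
```

```text
gp now [ 0.5703 -0.2912  0.238 ] q [-0.59  0.1   1.59  0.    1.46 -0.51] open 0.0327 F [ 0.8  0.8 -1.5] t 47.5
total world cm [-1.53 24.04 -0.3 ] turn [ -0.1  -0.2 -12.8] 7 rows
[[[3.4,-0.5,0.1],[-0.0,-0.0,-1.8]],[[3.4,-0.4,0.1],[-0.0,-0.0,-1.8]],[[3.4,-0.3,0.1],[-0.0,-0.0,-1.8]],[[3.4,-0.2,0.0],[-0.0,-0.0,-1.8]],[[3.4,-0.1,0.0],[-0.0,-0.0,-1.8]],[[3.4,0.0,0.0],[-0.0,-0.0,-1.8]],[[3.4,0.2,0.0],[-0.0,-0.0,-1.8]]]
```

Request:
jog_arm --steps '[[[3.2, -0.5, 0], [0, 0, -1.8]], [[3.4, -0.4, 0], [0, 0, -1.8]], [[3.4, -0.3, 0], [0, 0, -1.8]], [[3.4, -0.2, 0], [0, 0, -1.8]], [[3.4, -0.1, 0], [0, 0, -1.8]], [[2.6, 0, 0], [0, 0, -1.8]], [[1.0, 0.1, 0], [0, 0, -1.0]], [[0, 0, 0], [0, 0, 0]]]'

```text
t: 48.3
tool_pos: [0.5532, -0.0799, 0.3857]
tool_rot: [-2.067, -2.35, 0.004]
contact_force: [-1.2, -0.2, -3.0]
opening: 0.033
```

```bash
python3 -c "
from h import *
need([.555,-.0508,.2],8,4)"
```

```text
gp now [ 0.5532 -0.0799  0.2307] q [-0.28 -0.09  1.78  0.    1.46 -0.41] open 0.033 F [-1.2 -0.2 -3. ] t 48.3
total world cm [ 0.18  2.91 -3.07] turn [-0.6 -0.4 -0.7] 2 rows
[[[1.4,0.3,1.5],[-0.3,-0.2,-0.3]],[[1.4,0.3,1.5],[-0.3,-0.2,-0.3]]]
```

Request:
jog_arm --steps '[[[1.4, 0.3, 0], [-0.3, -0.2, -0.6]], [[1.3, 0.3, 1.0], [-0.3, -0.2, 0]], [[0.1, 0, 2.5], [0, 0, 0]], [[0, 0, 2.5], [0, 0, 0]], [[0, 0, 1.2], [0, 0, 0]], [[0, 0, 0], [0, 0, 0]], [[0, 0, 0], [0, 0, 0]]]'

```text
t: 49.0
tool_pos: [0.5565, -0.0507, 0.3088]
tool_rot: [2.067, 2.364, 0.001]
contact_force: [-0.4, 0.2, -2.1]
opening: 0.033
```

```bash
python3 -c "
from h import *
need([.555,-.0508,.112],8,4)"
```

```text
gp now [ 0.5565 -0.0507  0.1538] q [-0.22 -0.03  1.86 -0.    1.31 -0.36] open 0.033 F [-0.4  0.2 -2.1] t 49.0
total world cm [-0.15 -0.01 -4.18] turn [ 0.1  0.1 -0.3] 2 rows
[[[0.0,-0.1,2.1],[0.0,0.0,-0.2]],[[0.0,-0.1,2.1],[0.0,0.0,-0.2]]]
```

Request:
jog_arm --steps '[[[0, -0.1, 1.2], [0, 0, -0.3]], [[0, 0, 1.8], [0, 0, 0]], [[0, 0, 1.0], [0, 0, 0]], [[0, 0, 0.3], [0, 0, 0]], [[0, 0, 0], [0, 0, 0]]]'

```text
t: 49.5
tool_pos: [0.5573, -0.0517, 0.2675]
tool_rot: [2.056, 2.363, 0.007]
contact_force: [-0.6, 0.3, -3.0]
opening: 0.033
```

```bash
python3 -c "
from h import *
need([.555,-.0508,.1],8,4)"
```

```text
gp now [ 0.5573 -0.0517  0.1125] q [-0.23  0.02  1.88 -0.    1.23 -0.36] open 0.033 F [-0.6  0.3 -3. ] t 49.5
total world cm [-0.23  0.09 -1.25] turn [ 0.5  0.2 -0. ] 1 rows
[[[0.1,-0.2,1.2],[0.5,0.2,-0.0]]]
```

Request:
jog_arm --steps '[[[0.1, -0.2, 0.7], [0.4, 0.2, 0]], [[0, 0, 0.4], [0, 0, 0]], [[0, 0, 0], [0, 0, 0]]]'

```text
t: 49.8
tool_pos: [0.5557, -0.0511, 0.2574]
tool_rot: [2.06, 2.367, 0.004]
contact_force: [-0.1, -0.2, -3.2]
opening: 0.0329
```

```bash
python3 -c "
from h import *
need([.555,-.0508,.099],8,4)"
```

```text
gp now [ 0.5557 -0.0511  0.1024] q [-0.23  0.03  1.89  0.    1.21 -0.36] open 0.0329 F [-0.1 -0.2 -3.2] t 49.8
total world cm [-0.07  0.03 -0.34] turn [ 0.2  0.1 -0.1] 1 rows
[[[0.0,-0.1,0.3],[0.2,0.1,-0.1]]]
```

Request:
jog_arm --steps '[[[0, -0.1, 0.3], [0.1, 0.1, 0]], [[0, 0, 0.2], [0, 0, 0]]]'

```text
t: 50.0
tool_pos: [0.5555, -0.0515, 0.2549]
tool_rot: [2.06, 2.369, 0.004]
contact_force: [-6.9, 1.5, 13.4]
opening: 0.0333
```

Request:
jog_arm --steps '[[[0, 0, 0], [0, 0, 0]], [[0, 0, 0], [0, 0, 0]], [[0, 0, 0], [0, 0, 0]], [[0, 0, 0], [0, 0, 0]]]' --fingers 0.4

```text
t: 50.4
tool_pos: [0.5567, -0.0518, 0.2576]
tool_rot: [2.057, 2.365, 0.008]
contact_force: [0.3, -0.6, -0.2]
opening: 0.0595
```

Request:
jog_arm --steps '[[[0, 0, -1], [0, 0, 0]], [[0, 0, -2], [0, 0, 0]], [[0, 0, -3], [0, 0, 0]], [[0, 0, -4], [0, 0, 0]], [[0, 0, -4], [0, 0, 0]], [[0, 0, -2], [0, 0, 0]], [[-3, 0, 0], [0, 0, 0]], [[-4, 0, 0], [0, 0, 0]]]'

```text
t: 51.2
tool_pos: [0.5644, -0.1187, 0.4294]
tool_rot: [2.047, 2.37, 0.011]
contact_force: [0.8, -0.7, 0.1]
opening: 0.0597
```

Request:
jog_arm --steps '[[[-4, 0, 0], [0, 0, 0]], [[-4, 0, 0], [0, 0, 0]], [[-4, 0, 0], [0, 0, 0]], [[-3, 0, 0], [0, 0, 0]], [[-1, 0, 0], [0, 0, 0]], [[0, 0, 0], [0, 0, 0]], [[0, 0, 0], [0, 0, 0]]]'

```text
t: 51.9
tool_pos: [0.5875, -0.2857, 0.4367]
tool_rot: [2.046, 2.362, 0.015]
contact_force: [0.3, -0.7, 0.2]
opening: 0.06
```

```bash
python3 - <<'E'
from h import *
np.set_printoptions(precision=4,suppress=True)
im=save('top','t10');s=save('scene','s10')
cv2.imwrite('pics/t10z.png',cv2.resize(im[185:275,190:310],None,fx=6,fy=6,interpolation=cv2.INTER_CUBIC)[:,:,::-1])
print(ctrl.get_obs()['t'],ctrl.get_obs()['tool_pos'])
E
```

```text
52.0 [ 0.5876 -0.285   0.4367]
```

View pics/t10z.png

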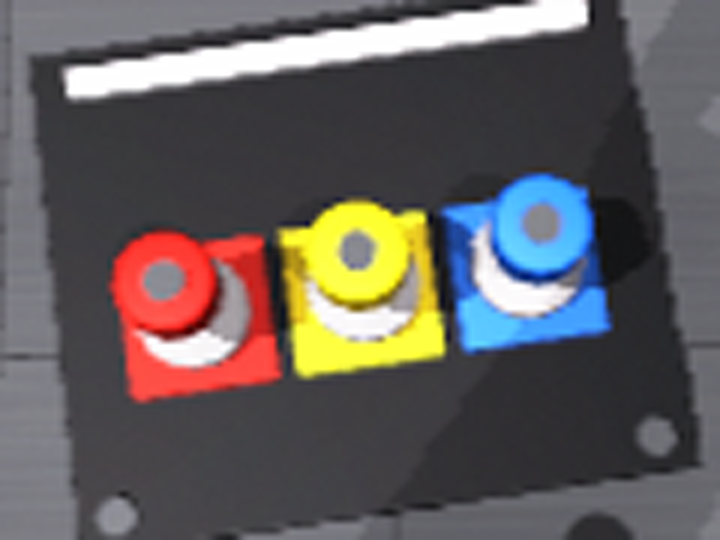

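View pics/s10.png

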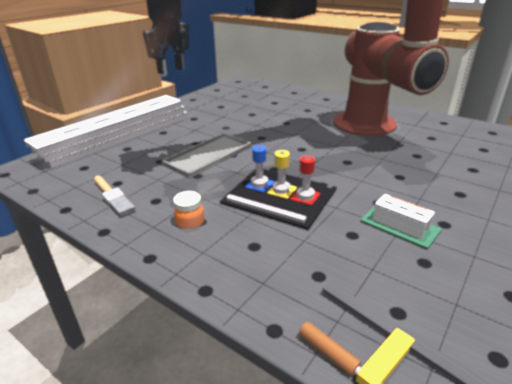

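View pics/t10.png

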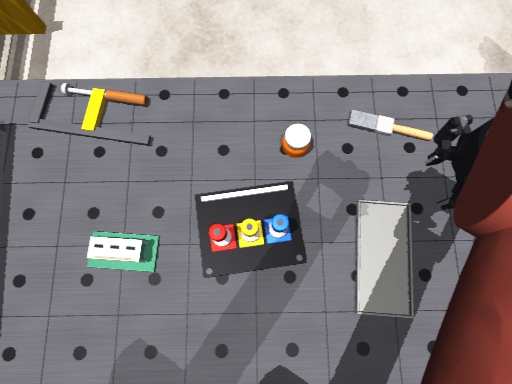

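All three stops stand on their own pads: in the zoom the knob dots are at (163,281), (357,249) and (541,222). The part is on the plate, and the tin at (297,140) has not moved. I'll measure the knobs, then hand in.

```bash
python3 - <<'E'
from h import *
np.set_printoptions(precision=4,suppress=True)
pads=dict(r=[.5385,.0722],y=[.5465,.0109],b=[.555,-.0507])
for n,(x,y) in dict(r=(163,281),y=(357,249),b=(541,222)).items():
    P=onz('top',190+(x+.5)/6-.5,185+(y+.5)/6-.5,.115);print(n,P,np.linalg.norm(P[:2]-pads[n])*1000,'mm')
print(ctrl.finish_job())
E
```

```text
r [0.5397 0.073  0.115 ] 1.424447414380868 mm
y [0.5492 0.0097 0.115 ] 3.0174536952913718 mm
b [ 0.5573 -0.0508  0.115 ] 2.2713304719361775 mm
the job is handed in; nothing more can be done
None
```

The job is done and handed in at about 52 s, well under the 144 s limit; no verdict was reported. I moved the three stops upright into the grey tray, then the part to the green plate, then each stop back to the pad of its own colour.

What the last checks showed, all from camera measurements:
- **Stops:** the knob tops measured 1.4 mm (red), 3.0 mm (yellow) and 2.3 mm (blue) from their pad centres, and all three stand upright.
- **Part:** it measured about 2.5 mm from the plate centre and within 0.1° of its long side just after placing. The last picture shows it unmoved.
- **Tin:** it is still at its starting position in the pictures.
- **Arm:** it is clear of everything. The largest set-down force I read was about 19 N upward, placing the part on the plate.

One small disagreement: my first measurement put the part 51.3 mm behind the row of stops, just under the stated 52 to 58 mm. That is within calibration error and did not affect the grasp. No check failed.

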